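# Get the hardener from behind the ink tins

### The arm

A 7-joint arm with a two-finger parallel gripper is mounted at the origin on the work surface. World frame = base frame: x ahead of the robot, y to its left, z up, the work surface at z = 0. Lengths are in m, angles in rad, forces in N, time in s.
With the tool pointing down it reaches from about 0.425 to 0.925 m from the base axis. Payload 6.8 kg.
Tool frame: the origin (TCP) lies at the very end of the fingers, on their centre line; the grasp point (between the pads) lies 19 mm behind it; z points along the fingers, y is the line along which they close (so a half turn about z gives the same grasp; the last joint's range is limited). The gripper opens to 85 mm and grips with 20 to 120 N. Pads are 22 mm wide; open, the fingers measure 114 mm over their backs; the gripper's body (76 mm by 85 mm) begins 54 mm behind the grasp point. The pads swing forward as they close: fully open they stand 13 mm farther back than shut.
Start: joints at [1.163, 0.477, 0.022, 1.555, -0.011, 1.109, -0.083], TCP at [0.199, -0.645, 0.211] pointing down, gripper open.
Joint ranges: [-2.96, 2.96], [-0.34, 2.1], [-1.41, 1.46], [0.24, 2.44], [-1.37, 4.51], [0.17, 1.92], [-2.96, 2.96]. Speed limits (rad/s): [2.39, 2.39, 3.14, 3.14, 3.14, 3.14, 3.14].

### API

Orientations are given as a rotation vector (axis times angle).
In Python, from bench import r gives the robot as it stands.
- The arm moves only by the tool play_rows, never from a script. Its argument "targets" is text: rows parted by semicolons, each of 5 numbers parted by spaces: the closure, from -1 (fully open) to 1 (shut), then the shift along the tool's x, y, z in m, then the turn about the tool's z in rad. In form: gripper dx dy dz spin; .... A call has 1 to 8 rows; each row is the pose to reach, as a shift and turn from the pose commanded when the call began, along the tool's axes at that moment; what a row does not reach only later rows make up. A row lasts 1/12 s, in which the tool goes at most 41.7 mm and 7.16 degrees, less where a joint would pass 70% of its speed; a pose out of reach is approached as far as the arm can. A call with a gripper value outside its range is refused whole. The fingers move at their own pace and stop on an object; "squeeze" is the grip in N (left out, the last holds). Time passes only in rows, so rows that repeat a pose let the fingers close. It gives the time, the measured TCP pose, the force, the opening and the grip force at its end, in the units of the state.
- r.get_obs(): the state, without advancing time (a new reading comes with each control period).
- r.grab_frame(name): name is "scene" or "top"; returns the picture (420x560x3 uint8, red, green, blue); there is no depth.
- r.camera_info(name): a dict with "fov_y" (degrees; the focal length in pixels is half the picture's height over the tangent of half this angle, whatever the lens; pixels are square), "cx", "cy" (the principal point, pixels), "k1" (the pictures are not rectified: a ray, as slopes to the right and down, at radius r is drawn at 1 + k1 r^2 times it, then the intrinsics apply), "position" and "rotation" of the camera in the world. Camera axes: x right, y down, z forward; pixel columns grow to the right and rows downward; lengths in m; the calibration is good to about 2 mm. A picture is of the moment at which its call begins. camera_info takes no time and is no camera call.
- r.hand_in(): hands the job in; it is judged then, once.
The state is a dict: "clock": time; "joints": joint angles; "qvel": joint speeds; "tau": joint torques, N m; "tcp_pos": TCP position; "orientation": TCP orientation; "contact_force": force on the tool from outside, world axes, zero at the start; "moment": the same for the moment, N m; "grip_width": finger opening in m; "gripper_force": force on a finger pad.
Only numpy, scipy, OpenCV 4.12 (cv2) and the standard library are available. Lean on these libraries where they do the work, as an engineer would, in place of code of your own. Each camera call takes 0.05 s, during which the arm holds its last target. There are 200 camera calls.

### The job

The small squat hardener tin at the back of the drip tray is hemmed in by the ink tin, the flat thinner can and the plastic bottle. Stand those three aside on the cardboard sheet, then set the hardener gently on the middle of the scale's pan, and only then stand the three back in the tray, each exactly where and as it stood before. Keep everything upright, and leave the small jar and the printing pad in the tray's corners alone.

Things in the scene. Friction and masses are not known exactly. Their poses are not given: they have to be found in the camera images.
- hardener_mid (a point): centre (half-way up) of the squat hardener tin: round, 50 mm across, 48 mm tall, aluminium with a paper label and a plain steel screw lid (lid 47 mm across, its upper 12 mm); about 0.16 kg; z is up. It stands in the drip tray with one of the three taller containers close on its +y side, one on its -y side and one on its -x side (tray directions); which is where changes. It belongs on the scale
- inktin_mid (a point): centre (half-way up) of the ink tin: round steel tin with a paper label and a lever lid, 66 mm across, 112 mm tall; about 0.45 kg; z is up. Stands in the tray and goes back to its own place there
- thinner_mid (a point): centre of the body (half-way up the 102 mm tall body) of the thinner can: flat rectangular steel can, 80 mm along its x, 56 mm along its y, 102 mm tall, plus a black screw cap 28 mm across and 14 mm tall on top, 18 mm off centre towards its +x; about 0.40 kg; z is up. Stands in the tray with its y roughly along the tray's y; goes back to its own place there, facing as before
- bottle_mid (a point): centre of the cylindrical body (half-way up the 100 mm tall body) of the white plastic bottle: round, 60 mm across, a shoulder and a small black cap above the body reach to 118 mm over its foot; about 0.30 kg; z is up. Stands in the tray and goes back to its own place there
- tray: the shallow grey sheet-metal drip tray, fixed, 210 mm along its x, 290 mm along its y, rim 18 mm tall, walls 3 mm; origin at the centre of its underside on the bench, its inner floor 3 mm above that; z is up. Its -x side faces the robot
- sheet: the cardboard sheet lying flat on the bench, fixed, the place to set things aside: 320 mm along its x, 150 mm along its y, 4 mm thick; origin at the centre of its underside, top face 4 mm above
- scale: the white bench scale, fixed: round steel pan 132 mm across whose centre lies straight above the origin, pan's top face 56 mm above the origin (origin on the bench); rigid. The housing, 210 mm along x by 160 mm along y and 40 mm tall, reaches from x = -125 mm (display end) to x = +85 mm, all below the pan
- jar: small amber glass jar with a black lid, 34 mm across, 45 mm tall, loose in a corner of the tray; origin at the centre of its underside. Leave it alone
- pad: small printing pad: reddish rounded dome on a 34 mm square wooden base, 44 mm tall in all, loose in the other corner of the tray; origin at the centre of its underside. Leave it alone
There are look-alikes about, which are no part of the job. Leave any yellow look-alike of the part that bears inktin_mid alone.

How it is judged:
On the way, in this order (a step that is already met when the one before it is completed fails the run):
1. the ink tin, the thinner can and the bottle all stand upright and released on the cardboard sheet (x of inktin_mid in the frame of sheet between -0.145 and 0.145 m and y of inktin_mid in the frame of sheet between -0.062 and 0.062 m and angle between each of inktin_mid, thinner_mid, bottle_mid's own z axis and vertical below 0.1 rad and contact force between each of inktin, thinner, bottle and sheet above 0.3 N and contact force between each of inktin, thinner, bottle and the fingers below 0.1 N and linear speed of each of inktin, thinner, bottle below 0.02 m/s and x of thinner_mid in the frame of sheet between -0.145 and 0.145 m and y of thinner_mid in the frame of sheet between -0.062 and 0.062 m and x of bottle_mid in the frame of sheet between -0.145 and 0.145 m and y of bottle_mid in the frame of sheet between -0.062 and 0.062 m), for 0.2 s.
2. the hardener stands released on the middle of the scale's pan while the other three are still on the sheet (all of step 1 and horizontal distance between hardener_mid and scale below 0.015 m and z of hardener_mid in the frame of scale between 0.076 and 0.084 m and angle between hardener_mid's own z axis and vertical below 0.1 rad and contact force between hardener and the fingers below 0.1 N and linear speed of hardener below 0.02 m/s), for 0.2 s.
At the end, for the whole second after the job is handed in: The hardener stands upright on the pan, its centre within 15 mm of the pan's; the ink tin, thinner can and bottle stand upright in the tray, each within 15 mm of where it stood at the start, the thinner can's sides within 0.3 rad of the tray's; all released and at rest (horizontal distance between hardener_mid and scale below 0.015 m and z of hardener_mid in the frame of scale between 0.076 and 0.084 m and angle between each of hardener_mid, inktin_mid, thinner_mid, bottle_mid's own z axis and vertical below 0.1 rad and contact force between each of hardener, inktin, thinner, bottle and the fingers below 0.1 N and linear speed of each of hardener, inktin, thinner, bottle below 0.02 m/s and distance of each of inktin_mid, thinner_mid, bottle_mid from where it was at the start of the episode below 0.015 m and angle between the x axis of thinner_mid and the x axis of tray, either way round below 0.3 rad); the robot touches nothing.
It fails at once if the hardener, ink tin, thinner can or bottle is tipped (more than 0.5 rad) (angle between any of hardener_mid, inktin_mid, thinner_mid, bottle_mid's own z axis and vertical above 0.5 rad).
It fails at once if the jar or the printing pad is disturbed (moved more than 15 mm) (distance of any of jar, pad from where it was at the start of the episode above 0.015 m).
It fails at once if the hardener is dropped or slammed on the scale (faster than 0.4 m/s within 15 mm over the pan) (horizontal distance between hardener_mid and scale below 0.06 m and z of hardener_mid in the frame of scale below 0.095 m and linear speed of hardener above 0.4 m/s).
It also fails if it takes over 144 s, if anything falls off the work surface, if the arm or the gripper's body presses on something with over 40 N, if the wrist force passes 120 N, or if a joint passes its speed limit or range.

## Working session

There is one attempt and no reset: what is moved stays moved. The work goes in short steps, Python scripts to look and compute and a tool call to move; the robot and the scene stay as the last step left them, time stands still between calls to the robot, and variables do not carry over. Pictures are saved under pics/ and viewed, at most 14 in all, crops included, and the job is handed in when it is done.

Besides the shell and the picture viewer there is one more tool, called after "Request:" as a command line: name --argument value ..., lists and objects as JSON in quotes. play_rows: Moves the arm, as the interface text tells. Its arguments: {"type":"object","properties":{"targets":{"type":"string"},"squeeze":{"type":"number"}},"required":["targets"]}

```bash
ls; mkdir -p pics; python3 - <<'E'
from bench import r
import cv2
for n in ("scene","top"):
    cv2.imwrite(f"pics/{n}0.png",cv2.resize(r.grab_frame(n)[:,:,::-1],(784,588)))
    print(r.camera_info(n))
print(r.get_obs())
E
```

```text
pics
{'fov_y': 52.83841556827025, 'cx': 282.2076787872285, 'cy': 209.30120076818582, 'k1': -0.09082014744210334, 'position': array([ 0.82128595, -0.24751894,  0.76216606]), 'rotation': array([-2.38943319, -1.19395608,  0.28733786])}
{'fov_y': 44.41526898982754, 'cx': 283.3508968065449, 'cy': 205.2118285197992, 'k1': -0.0772331484983889, 'position': array([ 0.37548702, -0.01188898,  1.04666286]), 'rotation': array([-2.13548834,  2.12093896, -0.16385322])}
{'clock': 0.1, 'joints': array([ 1.16290737,  0.47774399,  0.0223489 ,  1.55632837, -0.01149182,
        1.10928259, -0.08310632]), 'qvel': array([-0.00102777, -0.00118768,  0.00044379, -0.00444552, -0.00097428,
       -0.00106067, -0.00114711]), 'tau': array([ 3.77137359e-03, -5.97768545e+01,  1.61336828e+00, -2.81958872e+01,
        1.28455949e-02,  5.01941060e-03, -1.30049136e-05]), 'tcp_pos': array([ 0.19915961, -0.64437333,  0.2100155 ]), 'orientation': array([-3.10478918e+00, -4.68927037e-01,  5.82743601e-04]), 'contact_force': array([ 0.87043606,  0.35802568, -0.72024965]), 'moment': array([0.06985101, 0.04446849, 0.05577908]), 'gripper_force': 0.0, 'grip_width': 0.08569626943629155}
```

View pics/scene0.png

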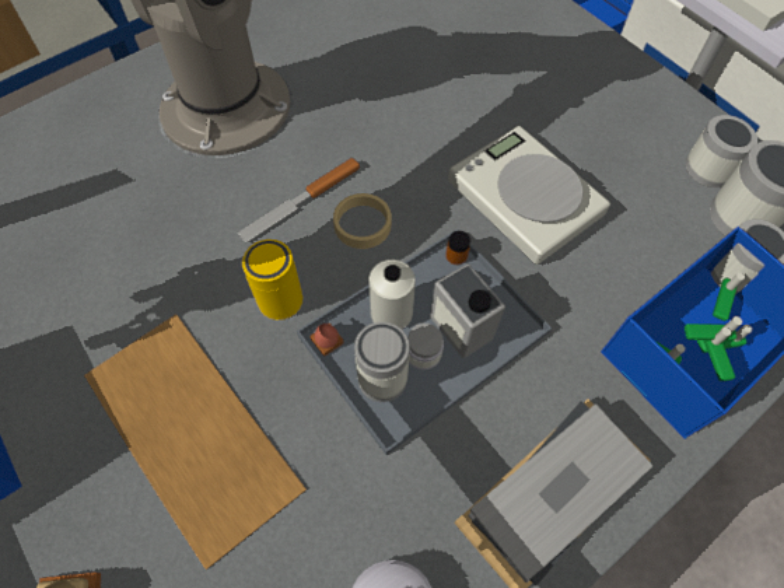

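View pics/top0.png

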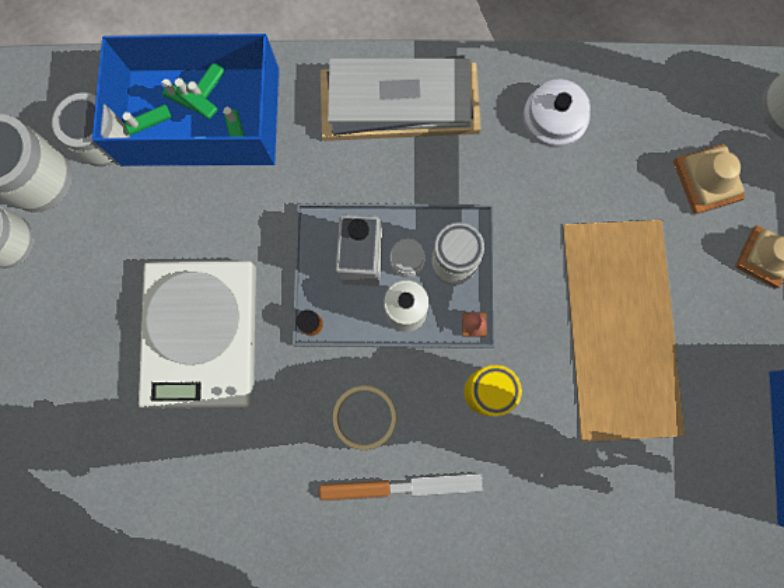

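The scene view shows the tray with the bottle, ink tin, thinner can and hardener. In the top view (784 px wide), up is +x and left is +y. The thinner can is at (359,245), on the hardener's +y side, the ink tin at (460,250) on its -y side, and the bottle at (406,303) on its -x side. The hardener is at (407,255), the jar at (309,322), the pad at (474,323), the sheet at (622,330) and the pan at (192,317).

```bash
cat > h.py <<'E'
import numpy as np, cv2
from bench import r
from scipy.spatial.transform import Rotation as R
def K(n):
    c=r.camera_info(n); f=210/np.tan(np.radians(c["fov_y"]/2))
    return c,np.array([[f,0,c["cx"]],[0,f,c["cy"]],[0,0,1]]),np.array([c["k1"],0,0,0,0.])
def onplane(n,px,z):
    c,k,d=K(n); u=cv2.undistortPoints(np.array(px,float).reshape(-1,1,2),k,d)[:,0]
    v=np.c_[u,np.ones(len(u))]@R.from_rotvec(c["rotation"]).as_matrix().T
    p=np.array(c["position"]); return p+v*((z-p[2])/v[:,2])[:,None]
def proj(n,P):
    c,k,d=K(n); m=R.from_rotvec(c["rotation"]).as_matrix().T
    return cv2.projectPoints(np.array(P,float).reshape(-1,3),cv2.Rodrigues(m)[0],-m@np.array(c["position"]),k,d)[0][:,0]
E
python3 - <<'E'
from h import *
np.set_printoptions(precision=4,suppress=True)
s=1.4
def q(name,px,z,n="top"): print(name,onplane(n,np.array(px,float)/s,z)[:,:2].tolist() if 0 else onplane(n,np.array(px,float)/s,z)[:,:2].round(4).tolist())
q("tray TL TR BR BL",[(299,206),(492,207),(494,346),(294,346)],.018)
q("sheet",[(564,224),(661,220),(682,436),(582,440)],.004)
q("pan",[(192,317)],.056); q("ink",[(460,245)],.115); q("thin",[(338,217),(381,217),(381,270),(338,273)],.105); q("thincap",[(359,230)],.119)
q("bot",[(406,300)],.121); q("hard",[(407,254)],.051); q("jar",[(310,322)],.048);q("pad",[(475,321)],.04); q("yel",[(497,390)],.112)
print("scene")
q("pan",[(543,187)],.056,"scene");q("ink",[(382,348)],.115,"scene");q("thincap",[(480,300)],.119,"scene");q("bot",[(392,272)],.121,"scene");q("hard",[(425,342)],.051,"scene")
t=r.grab_frame("top")[:,:,::-1]; u=r.grab_frame("scene")[:,:,::-1]
cv2.imwrite("t0.png",t);cv2.imwrite("s0.png",u)
a=cv2.resize(t[140:255,205:360],None,fx=5,fy=5,interpolation=cv2.INTER_CUBIC); cv2.imwrite("pics/tc.png",a)
b=cv2.resize(u[160:330,205:400],None,fx=3.5,fy=3.5,interpolation=cv2.INTER_CUBIC); cv2.imwrite("pics/sc.png",b)
E
```

```text
tray TL TR BR BL [[0.6702, 0.1484], [0.6699, -0.1374], [0.4645, -0.1373], [0.4625, 0.1492]]
sheet [[0.6484, -0.2464], [0.6559, -0.3935], [0.3372, -0.4082], [0.332, -0.2632]]
pan [[0.4986, 0.2881]]
ink [[0.5897, -0.0823]]
thin [[0.63, 0.0814], [0.6302, 0.0232], [0.5574, 0.0224], [0.553, 0.0797]]
thincap [[0.6085, 0.0517]]
bot [[0.5147, -0.0112]]
hard [[0.591, -0.0121]]
jar [[0.4938, 0.123]]
pad [[0.4976, -0.1083]]
yel [[0.3996, -0.129]]
scene
pan [[0.506, 0.2883]]
ink [[0.5939, -0.0829]]
thincap [[0.616, 0.0515]]
bot [[0.5199, -0.0125]]
hard [[0.5983, -0.0163]]
```

View pics/tc.png

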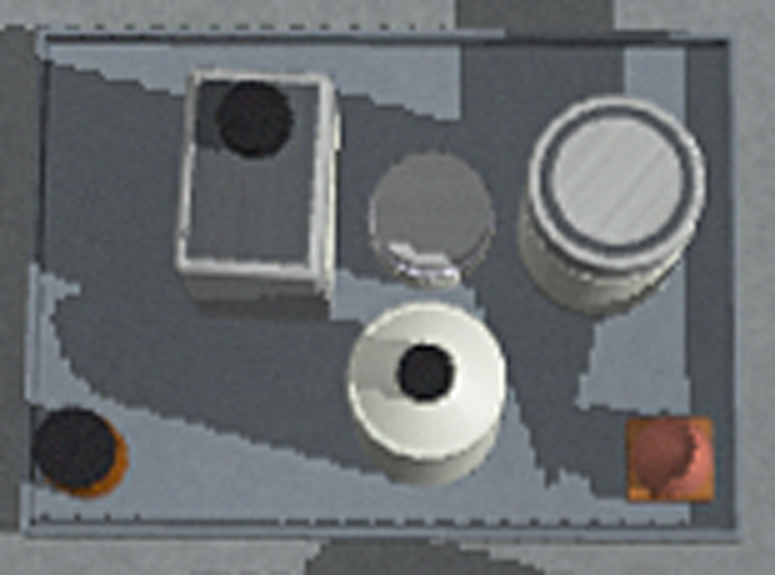

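View pics/sc.png

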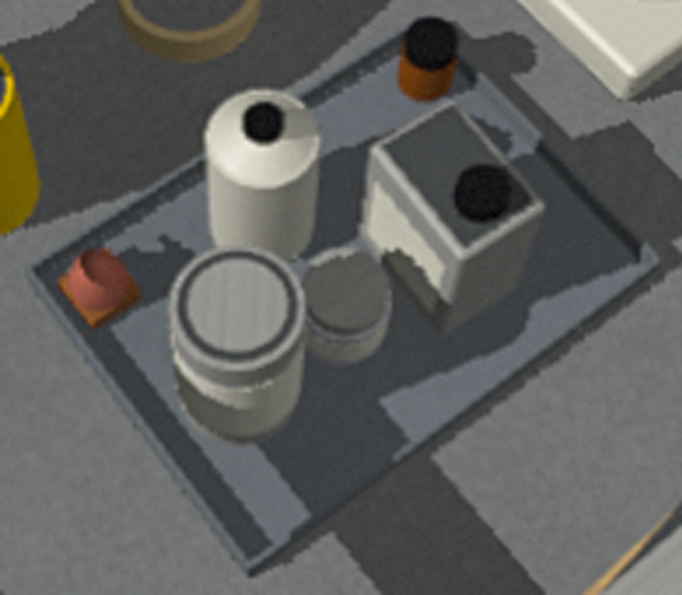

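The crops place the top-crop lid and cap centres as follows: ink (616,184), thinner cap (254,119), bottle cap (426,373), hardener (431,213). In the scene crop they are ink (238,309), cap (484,190), bottle cap (264,122), hardener (347,292).

```bash
cat >> h.py <<'E'
def go(x,y,z,yaw=0.):
    """tool-frame shift and spin from the present pose to TCP (x,y,z), tool x at world yaw"""
    o=r.get_obs(); m=R.from_rotvec(o["orientation"]).as_matrix()
    d=m.T@(np.array([x,y,z])-o["tcp_pos"]); s=np.arctan2(m[1,0],m[0,0])-yaw
    print("shift",d.round(4),"spin",round(float((s+np.pi)%(2*np.pi)-np.pi),3),"| tcp",np.round(o["tcp_pos"],4),"q",np.round(o["joints"],2),"t",o["clock"])
E
python3 - <<'E'
from h import *
def T(p): return (np.array(p,float)+.5)/5-.5+[205,140]
def S(p): return (np.array(p,float)+.5)/3.5-.5+[205,160]
def tri(name,pt,ps,z):
    a=onplane("top",[T(pt)],z)[0]; b=onplane("scene",[S(ps)],z)[0]
    A=[];bb=[]
    for n,p in(("top",a),("scene",b)):
        o=np.array(K(n)[0]["position"]); v=(p-o)/np.linalg.norm(p-o); P=np.eye(3)-np.outer(v,v); A.append(P);bb.append(P@o)
    x=np.linalg.solve(A[0]+A[1],bb[0]+bb[1]); print(name,a[:2].round(4),b[:2].round(4),"tri",x.round(4),"expected z",z)
tri("ink",(616,184),(238,309),.115);tri("cap",(254,119),(484,190),.119);tri("bot",(426,373),(264,122),.121);tri("hard",(431,213),(347,292),.051)
print("tray", onplane("top",[T(p) for p in((42,34),(730,40),(736,536),(25,535))],.018)[:,:2].round(4).tolist())
print("trayS", onplane("scene",[S(p) for p in((657,262),(250,572),(35,270))],.018)[:,:2].round(4).tolist())
print("thin", onplane("top",[T(p) for p in((190,70),(333,74),(327,277),(178,270))],.105)[:,:2].round(4).tolist())
print("thinS", onplane("scene",[S(p) for p in((372,150),(452,104),(542,207),(462,256))],.105)[:,:2].round(4).tolist())
go(.517,-.012,.26)
E
```

```text
ink [ 0.5871 -0.0808] [ 0.5927 -0.0825] tri [ 0.5894 -0.0809  0.1064] expected z 0.115
cap [0.6102 0.0536] [0.6156 0.052 ] tri [0.6127 0.0549 0.1112] expected z 0.119
bot [ 0.5149 -0.0108] [ 0.5203 -0.0126] tri [ 0.5164 -0.0103  0.1132] expected z 0.121
hard [ 0.5894 -0.0123] [ 0.5966 -0.0145] tri [ 0.5925 -0.0115  0.0394] expected z 0.051
tray [[0.6718, 0.1496], [0.6704, -0.1356], [0.4652, -0.1351], [0.4636, 0.15]]
trayS [[0.6765, 0.1474], [0.6778, -0.1387], [0.4724, -0.1341]]
thin [[0.6327, 0.0792], [0.6314, 0.025], [0.5533, 0.0263], [0.5556, 0.082]]
thinS [[0.5591, 0.0276], [0.5626, 0.0786], [0.636, 0.0757], [0.6325, 0.0255]]
shift [ 0.4904 -0.5105 -0.0492] spin 0.3 | tcp [ 0.1992 -0.6445  0.2103] q [ 1.16  0.48  0.02  1.56 -0.01  1.11 -0.08] t 0.2
```

Request:
play_rows --targets "-1 0 0 -0.04 0.1; -1 0 0 -0.05 0.2; -1 0 0 -0.05 0.3; -1 0 0 -0.05 0.3; -1 0 0 -0.05 0.3"

```text
clock: 0.62
tcp_pos: [0.1993, -0.6445, 0.2604]
orientation: [-3.141, -0.004, 0.001]
contact_force: [0.5, -0.1, -0.7]
grip_width: 0.0856
gripper_force: 0.0
```

Request:
play_rows --targets "-1 0.318 -0.6325 0 0; -1 0.318 -0.6325 0 0; -1 0.318 -0.6325 0 0; -1 0.318 -0.6325 0 0; -1 0.318 -0.6325 0 0; -1 0.318 -0.6325 0 0; -1 0.318 -0.6325 0 0; -1 0.318 -0.6325 0 0"

```text
clock: 1.28
tcp_pos: [0.3491, -0.3448, 0.2602]
orientation: [-3.141, -0.005, 0.002]
contact_force: [1.3, -0.0, -0.6]
grip_width: 0.0854
gripper_force: 0.0
```

```bash
python3 -c "
from h import *
go(.5175,-.012,.26)"
```

```text
shift [ 1.694e-01 -3.323e-01  2.000e-04] spin 0.003 | tcp [ 0.3491 -0.3448  0.2602] q [ 0.73  0.13 -0.09  1.92  0.01  1.1  -0.93] t 1.2833
```

Request:
play_rows --targets "-1 0.168 -0.333 0 0; -1 0.168 -0.333 0 0; -1 0.168 -0.333 0 0; -1 0.168 -0.333 0 0; -1 0.168 -0.333 0 0; -1 0.168 -0.333 0 0; -1 0.168 -0.333 0 0; -1 0.168 -0.333 0 0"

```text
clock: 1.95
tcp_pos: [0.4993, -0.0477, 0.2603]
orientation: [3.141, 0.005, -0.002]
contact_force: [1.7, -0.8, 0.5]
grip_width: 0.0856
gripper_force: 0.0
```

Request:
play_rows --targets "-1 0 0 0 0; -1 0 0 0 0"

```text
clock: 2.12
tcp_pos: [0.4995, -0.0468, 0.2601]
orientation: [-3.141, -0.013, 0.002]
contact_force: [-0.5, 0.2, -0.7]
grip_width: 0.0856
gripper_force: 0.0
```

```bash
python3 -c "
from h import *
go(.5175,-.012,.26)
t=r.grab_frame('top')[:,:,::-1]; u=r.grab_frame('scene')[:,:,::-1]
a=cv2.resize(t[120:270,200:400],(800,600)); b=cv2.resize(u[60:345,130:510],(800,600))
cv2.imwrite('pics/g1.png',b)
P=r.get_obs()['tcp_pos'];print(((proj('scene',[P,P+[0,.0425,.013],P-[0,.0425,-.013]])-[130,60])*800/380).round(1))"
```

```text
shift [ 0.0183 -0.0347  0.0001] spin 0.008 | tcp [ 0.4995 -0.0468  0.2601] q [ 0.3   0.17 -0.37  1.88  0.07  1.11 -1.66] t 2.1167
[[256.1 187.6]
 [304.9 147.4]
 [203.4 206.4]]
```

View pics/g1.png

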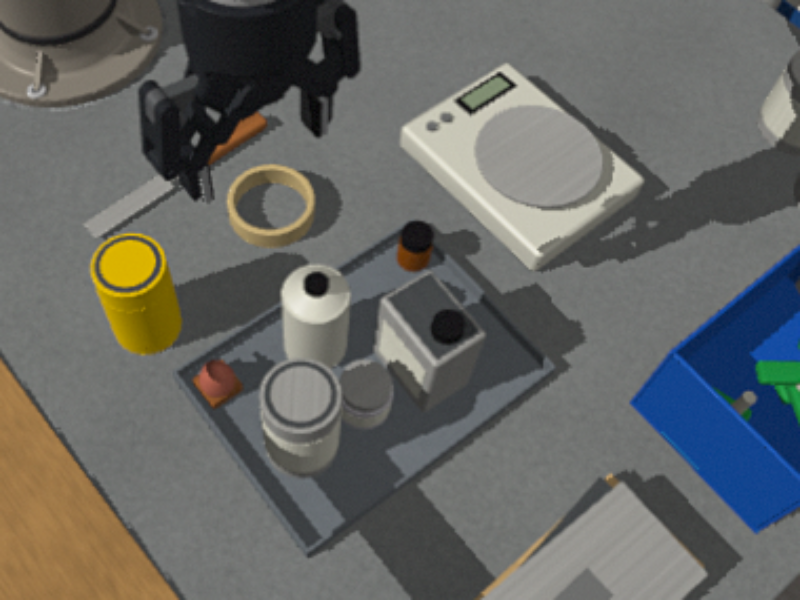

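The scene view shows the open gripper, with tips near (200,198) and (318,133), just behind and above the bottle (cap at (316,284)). The tool is roughly where the calibration predicts, so I will use the mean of the two cameras.

Request:
play_rows --targets "-1 0.0195 -0.0348 0 0.008; -1 0.0195 -0.0348 0 0.008; -1 0.0195 -0.0348 0.04 0.008; -1 0.0195 -0.0348 0.08 0.008; -1 0.0195 -0.0348 0.11 0.008; -1 0.0195 -0.0348 0.13 0.008; -1 0.0195 -0.0348 0.13 0.008; -1 0.0195 -0.0348 0.13 0.008"

```text
clock: 2.88
tcp_pos: [0.5178, -0.0163, 0.1304]
orientation: [3.141, -0.015, -0.004]
contact_force: [0.9, -0.3, 0.4]
grip_width: 0.0857
gripper_force: 0.0
```

```bash
python3 -c "
from h import *
go(.519,-.012,.06)
t=r.grab_frame('top')[:,:,::-1]; u=r.grab_frame('scene')[:,:,::-1]
a=cv2.resize(t[90:270,200:400],None,fx=2.4,fy=2.4); b=cv2.resize(u[120:300,180:380],None,fx=2.4,fy=2.4)
o=np.zeros((600,800,3),np.uint8);o[:a.shape[0],:400]=a[:,:400];b=cv2.resize(b,(400,360));o[:360,400:]=b
cv2.imwrite('pics/g2.png',o)"
```

```text
shift [ 0.0013 -0.0044  0.0704] spin -0.01 | tcp [ 0.5178 -0.0163  0.1304] q [ 0.22  0.35 -0.37  1.98  0.17  0.84 -1.82] t 2.8833
```

View pics/g2.png

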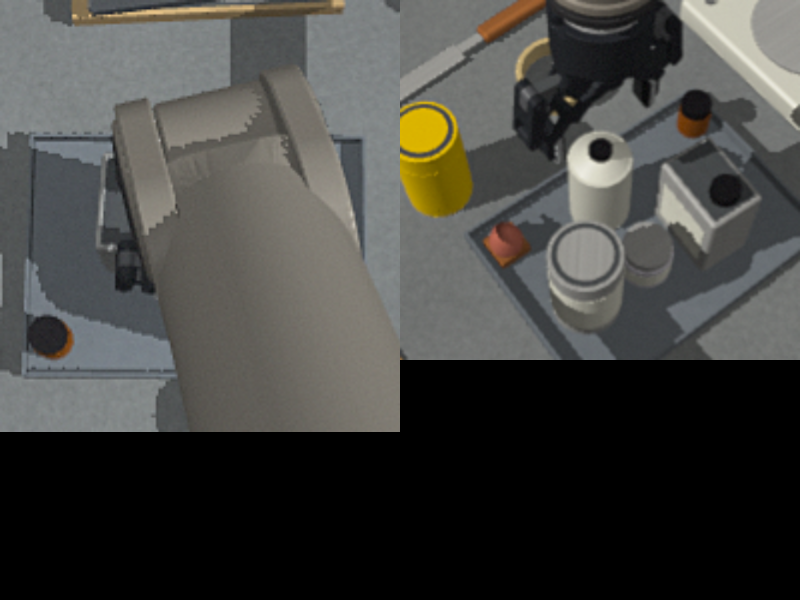

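The gripper is over the bottle. In the right panel, the finger tips are at about (540,140) and (648,100), and the bottle cap is at (600,150). The top camera's view is blocked by the arm.

```bash
python3 -c "
from h import *
P=r.get_obs()['tcp_pos'];x,y=P[:2]
print(((proj('scene',[[x,y+.0425,.143],[x,y-.0425,.143],[x,y+.057,.143],[x,y-.057,.143],[x,y,.143],[x,y,.121],[x,y,.13],[.5176,-.0117,.121]])-[180,120])*2+[400,0]).round(1))
go(.519,-.012,.06)"
```

```text
[[636.2 112.6]
 [557.1 162.9]
 [649.2 104.4]
 [543.  171.9]
 [597.4 137.3]
 [597.2 150.4]
 [597.2 145.1]
 [599.1 146.3]]
shift [-0.0011 -0.0036  0.0724] spin -0.009 | tcp [ 0.5199 -0.0156  0.1324] q [ 0.22  0.34 -0.37  1.98  0.17  0.84 -1.82] t 2.9833
```

Request:
play_rows --targets "-1 0.001 -0.0044 0 -0.01; -1 0.001 -0.0044 0 -0.01; -1 0.001 -0.0044 0 -0.01"

```text
clock: 3.23
tcp_pos: [0.5207, -0.01, 0.1321]
orientation: [-3.142, -0.004, -0.004]
contact_force: [0.2, 1.1, -0.3]
grip_width: 0.0854
gripper_force: 0.0
```

Request:
play_rows --targets "-1 -0.001 0.001 0.03 0; -1 -0.001 0.001 0.05 0; -1 -0.001 0.001 0.065 0; -1 -0.001 0.001 0.072 0; -1 -0.001 0.001 0.072 0; -1 -0.001 0.001 0.072 0"

```text
clock: 3.73
tcp_pos: [0.5193, -0.0112, 0.0594]
orientation: [-3.142, -0.003, -0.001]
contact_force: [0.8, 0.5, 1.1]
grip_width: 0.0852
gripper_force: 0.0
```

Request:
play_rows --targets "0 0 0 0 0; 1 0 0 0 0; 1 0 0 0 0; 1 0 0 0 0; 1 0 0 0 0; 1 0 0 0 0; 1 0 0 0 0; 1 0 0 0 0" --squeeze 30

```text
clock: 4.4
tcp_pos: [0.5199, -0.0114, 0.0602]
orientation: [3.141, 0.002, 0.003]
contact_force: [-0.8, -0.5, 6.1]
grip_width: 0.0586
gripper_force: 31.6
```

Request:
play_rows --targets "1 0 0 -0.01 0; 1 0 0 -0.03 0; 1 0 0 -0.06 0; 1 0 0 -0.09 0; 1 0 0 -0.12 0; 1 0 0 -0.145 0; 1 0 0 -0.155 0; 1 0 0 -0.155 0"

```text
clock: 5.07
tcp_pos: [0.5204, -0.0112, 0.2167]
orientation: [3.141, 0.003, 0.008]
contact_force: [0.2, 0.3, -1.7]
grip_width: 0.0589
gripper_force: 33.4
```

Request:
play_rows --targets "1 -0.012 0.03 0 0; 1 -0.026 0.066 0 0; 1 -0.04 0.102 0 0; 1 -0.054 0.138 0 0; 1 -0.068 0.174 0 0; 1 -0.082 0.21 0 0; 1 -0.096 0.246 0 0; 1 -0.11 0.282 0 0"

```text
clock: 5.73
tcp_pos: [0.4071, -0.2946, 0.212]
orientation: [-3.14, -0.003, 0.004]
contact_force: [1.5, 0.5, -1.8]
grip_width: 0.0588
gripper_force: 33.4
```

Request:
play_rows --targets "1 -0.01 0.026 0 0; 1 -0.015 0.041 0 0; 1 -0.015 0.041 0 0; 1 -0.015 0.041 0 0"

```text
clock: 6.07
tcp_pos: [0.3931, -0.3345, 0.212]
orientation: [-3.14, 0.001, 0.004]
contact_force: [1.0, 0.3, -2.5]
grip_width: 0.0587
gripper_force: 33.4
```

```bash
python3 -c "
from h import *
go(.395,-.334,.062)
u=r.grab_frame('scene')[:,:,::-1]
cv2.imwrite('pics/g3.png',cv2.resize(u[:,0:420],(600,600)))
cv2.imwrite('t1.png',r.grab_frame('top')[:,:,::-1])"
```

```text
shift [ 0.0023 -0.0002  0.15  ] spin -0.0 | tcp [ 0.3931 -0.3345  0.212 ] q [ 0.73  0.23 -0.17  1.92  0.04  1.01 -1.03] t 6.0667
```

View pics/g3.png

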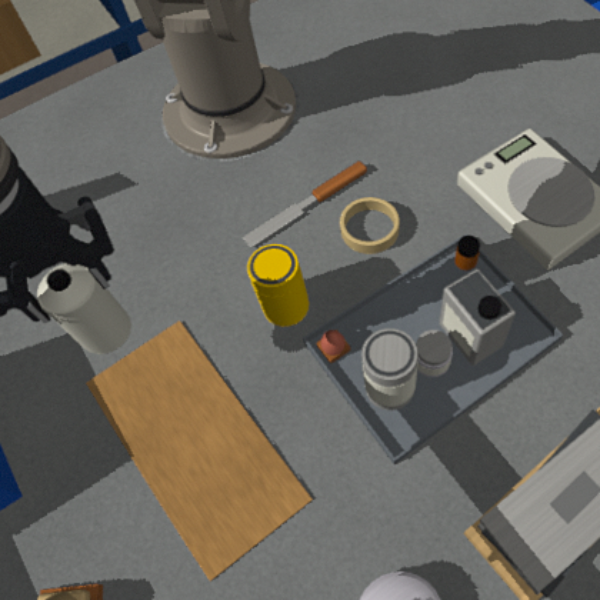

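The bottle hangs upright in the grip at (85,310), and the sheet is free. The sheet's corners are at (180,322), (90,384), (212,578) and (311,498).

```bash
python3 -c "
from h import *
p=np.array([(180,322),(311,498),(212,578),(90,384)])*.7
print(onplane('scene',p,.004).round(4), onplane('scene',p,.004).mean(0))
print(((onplane('top',np.array([(564,224),(661,220),(682,436),(582,440)])/1.4,.004))).mean(0))"
```

```text
[[ 0.3375 -0.2627  0.004 ]
 [ 0.6503 -0.2454  0.004 ]
 [ 0.659  -0.3902  0.004 ]
 [ 0.3477 -0.4068  0.004 ]] [ 0.49861935 -0.32626033  0.004     ]
[ 0.49337764 -0.32779677  0.004     ]
```

Request:
play_rows --targets "1 0.002 0 0.03 0; 1 0.002 0 0.065 0; 1 0.002 0 0.1 0; 1 0.002 0 0.125 0; 1 0.002 0 0.14 0; 1 0.002 0 0.146 0; 1 0.002 0 0.149 0; 1 0.002 0 0.15 0"

```text
clock: 6.83
tcp_pos: [0.3972, -0.3339, 0.064]
orientation: [-3.141, -0.005, -0.001]
contact_force: [0.7, -0.2, -1.6]
grip_width: 0.0591
gripper_force: 33.4
```

Request:
play_rows --targets "1 0 0 0 0; 1 0 0 0 0; 1 0 0 0 0"

```text
clock: 7.08
tcp_pos: [0.3972, -0.335, 0.065]
orientation: [3.14, 0.003, 0.003]
contact_force: [-0.6, 0.4, -2.0]
grip_width: 0.0587
gripper_force: 33.4
```

Request:
play_rows --targets "1 0 0 0.001 0; 1 0 0 0.002 0; 1 0 0 0.003 0; 1 0 0 0.004 0; 1 0 0 0.004 0"

```text
clock: 7.5
tcp_pos: [0.3967, -0.3349, 0.0612]
orientation: [3.141, 0.002, 0.0]
contact_force: [-3.3, 2.8, 12.5]
grip_width: 0.0584
gripper_force: 34.8
```

Request:
play_rows --targets "-1 0 0 -0.001 0; -1 0 0 -0.001 0; -1 0 0 -0.001 0; -1 0 0 -0.001 0; -1 0 0 -0.001 0; -1 0 0 -0.001 0"

```text
clock: 8.0
tcp_pos: [0.3964, -0.3345, 0.0608]
orientation: [-3.141, -0.003, 0.0]
contact_force: [0.3, -0.7, 0.1]
grip_width: 0.085
gripper_force: 0.0
```

Request:
play_rows --targets "-1 0 0 -0.02 0; -1 0 0 -0.05 0; -1 0 0 -0.09 0; -1 0 0 -0.13 0; -1 0 0 -0.15 0; -1 0 0 -0.15 0"

```text
clock: 8.5
tcp_pos: [0.3992, -0.3365, 0.2162]
orientation: [3.136, 0.002, 0.012]
contact_force: [0.7, -0.2, -0.0]
grip_width: 0.0852
gripper_force: 0.0
```

```bash
python3 -c "
from h import *
go(.592,-.082,.21)"
```

```text
shift [ 0.1932 -0.2542  0.0063] spin 0.002 | tcp [ 0.3992 -0.3365  0.2162] q [ 0.73  0.22 -0.17  1.91  0.05  1.   -1.03] t 8.5
```

Request:
play_rows --targets "-1 0.194 -0.2535 0.005 0; -1 0.194 -0.2535 0.005 0; -1 0.194 -0.2535 0.005 0; -1 0.194 -0.2535 0.005 0; -1 0.194 -0.2535 0.005 0; -1 0.194 -0.2535 0.005 0; -1 0.194 -0.2535 0.005 0; -1 0.194 -0.2535 0.005 0"

```text
clock: 9.17
tcp_pos: [0.5916, -0.076, 0.205]
orientation: [-3.14, -0.009, 0.0]
contact_force: [1.3, -0.6, -0.4]
grip_width: 0.0853
gripper_force: 0.0
```

```bash
python3 -c "
from h import *
go(.592,-.082,.21)"
```

```text
shift [ 0.0004  0.006  -0.005 ] spin 0.006 | tcp [ 0.5916 -0.076   0.205 ] q [ 0.27  0.37 -0.32  1.74  0.13  1.05 -1.66] t 9.1667
```

Request:
play_rows --targets "-1 0 0 0 0; -1 0 0 0 0; -1 0 0 0 0"

```text
clock: 9.42
tcp_pos: [0.5892, -0.0817, 0.2049]
orientation: [3.141, 0.002, -0.003]
contact_force: [0.7, -0.4, -0.0]
grip_width: 0.0856
gripper_force: 0.0
```

```bash
python3 -c "
from h import *
go(.592,-.082,.07)
u=r.grab_frame('scene')[:,:,::-1]
cv2.imwrite('pics/g4.png',cv2.resize(u[60:300,130:450],(800,600)))
x,y,z=r.get_obs()['tcp_pos']
print(((proj('scene',[[x,y+.0425,z+.013],[x,y-.0425,z+.013],[x,y,.115]])-[130,60])*2.5).round(1))"
```

```text
shift [0.0031 0.0002 0.1349] spin 0.001 | tcp [ 0.5892 -0.0817  0.2049] q [ 0.28  0.37 -0.31  1.74  0.13  1.05 -1.65] t 9.4167
[[409.7 356. ]
 [291.9 433.4]
 [353.4 465.7]]
```

View pics/g4.png

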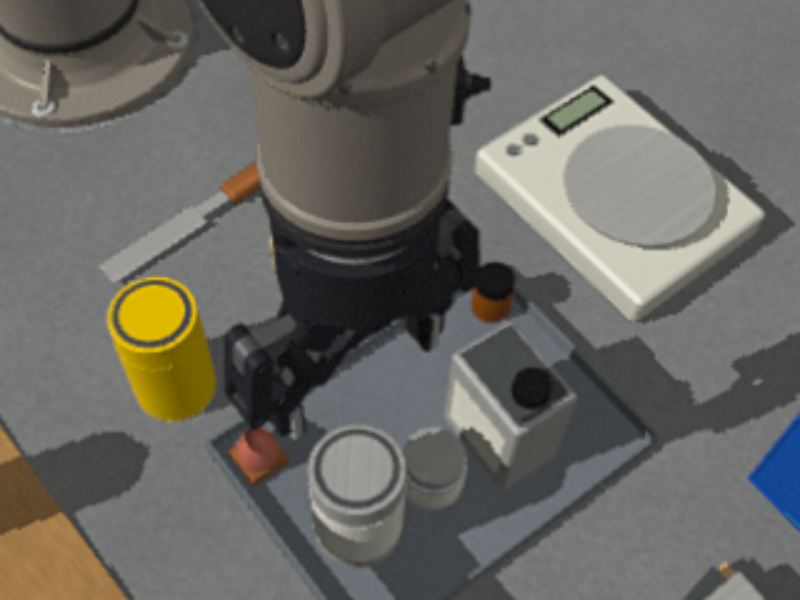

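The scene view shows the gripper over the ink tin, whose lid is centred at (357,468). The TCP projected to lid height is (353,466), so it is within 3 mm.

Request:
play_rows --targets "-1 0.003 0 0.03 0; -1 0.003 0 0.06 0; -1 0.003 0 0.09 0; -1 0.003 0 0.115 0; -1 0.003 0 0.13 0; -1 0.003 0 0.135 0; -1 0.003 0 0.135 0; -1 0.003 0 0.135 0"

```text
clock: 10.13
tcp_pos: [0.5932, -0.0818, 0.0717]
orientation: [3.141, 0.0, 0.001]
contact_force: [0.0, 0.2, 0.8]
grip_width: 0.0853
gripper_force: 0.0
```

Request:
play_rows --targets "0 0 0 0 0; 1 0 0 0 0; 1 0 0 0 0; 1 0 0 0 0; 1 0 0 0 0; 1 0 0 0 0; 1 0 0 0 0; 1 0 0 0 0" --squeeze 40

```text
clock: 10.8
tcp_pos: [0.5943, -0.0813, 0.0728]
orientation: [3.141, 0.002, 0.005]
contact_force: [-1.3, -1.3, 7.1]
grip_width: 0.0644
gripper_force: 43.8
```

Request:
play_rows --targets "1 0 0 -0.01 0; 1 0 0 -0.03 0; 1 0 0 -0.06 0; 1 0 0 -0.09 0; 1 0 0 -0.12 0; 1 0 0 -0.14 0; 1 0 0 -0.145 0; 1 0 0 -0.145 0"

```text
clock: 11.47
tcp_pos: [0.5936, -0.0807, 0.2176]
orientation: [3.141, 0.003, 0.005]
contact_force: [0.6, 0.3, -5.2]
grip_width: 0.0648
gripper_force: 46.6
```

```bash
python3 -c "
from h import *
go(.597,-.322,.21)"
```

```text
shift [0.0029 0.2413 0.0077] spin 0.002 | tcp [ 0.5936 -0.0807  0.2176] q [ 0.28  0.36 -0.32  1.72  0.13  1.07 -1.65] t 11.4667
```

Request:
play_rows --targets "1 0.003 0.025 0 0; 1 0.003 0.06 0 0; 1 0.003 0.095 0 0; 1 0.003 0.13 0 0; 1 0.003 0.165 0 0; 1 0.003 0.2 0 0; 1 0.003 0.23 0 0; 1 0.003 0.241 0 0"

```text
clock: 12.13
tcp_pos: [0.5931, -0.3283, 0.2126]
orientation: [3.14, -0.008, -0.008]
contact_force: [-1.2, -2.0, -4.7]
grip_width: 0.064
gripper_force: 46.5
```

Request:
play_rows --targets "1 0 0 0 0; 1 0 0 0.03 0; 1 0 0 0.065 0; 1 0 0 0.1 0; 1 0 0 0.125 0; 1 0 0 0.135 0; 1 0 0 0.139 0; 1 0 0 0.14 0"

```text
clock: 12.8
tcp_pos: [0.5964, -0.3204, 0.075]
orientation: [-3.14, -0.005, 0.002]
contact_force: [-0.4, -0.1, -4.1]
grip_width: 0.0646
gripper_force: 46.6
```

Request:
play_rows --targets "1 0 0 0.001 0; 1 0 0 0.001 0; 1 0 0 0.002 0; 1 0 0 0.002 0; 1 0 0 0.002 0"

```text
clock: 13.22
tcp_pos: [0.5967, -0.3219, 0.0744]
orientation: [3.141, 0.003, 0.001]
contact_force: [0.4, 0.1, -4.8]
grip_width: 0.0645
gripper_force: 46.6
```

Request:
play_rows --targets "1 0 0 0.001 0; 1 0 0 0.001 0; 1 0 0 0.002 0; 1 0 0 0.002 0; 1 0 0 0.002 0"

```text
clock: 13.63
tcp_pos: [0.5972, -0.3221, 0.0739]
orientation: [3.141, 0.002, 0.003]
contact_force: [-3.1, 0.5, 9.5]
grip_width: 0.0646
gripper_force: 48.0
```

Request:
play_rows --targets "-1 0 0 -0.001 0; -1 0 0 -0.001 0; -1 0 0 -0.001 0; -1 0 0 -0.001 0; -1 0 0 -0.001 0; -1 0 0 -0.001 0"

```text
clock: 14.13
tcp_pos: [0.5964, -0.3218, 0.0727]
orientation: [-3.142, -0.003, 0.0]
contact_force: [-0.3, -0.1, 0.5]
grip_width: 0.0851
gripper_force: 0.0
```

Request:
play_rows --targets "-1 0 0 -0.02 0; -1 0 0 -0.05 0; -1 0 0 -0.09 0; -1 0 0 -0.13 0; -1 0 0 -0.14 0; -1 0 0 -0.14 0; -1 0 0 -0.14 0"

```text
clock: 14.72
tcp_pos: [0.5967, -0.3219, 0.2134]
orientation: [3.141, 0.003, 0.002]
contact_force: [0.5, 0.4, 0.1]
grip_width: 0.0853
gripper_force: 0.0
```

```bash
python3 -c "
from h import *
go(.595,.0525,.21)"
```

```text
shift [-0.001  -0.3744  0.0031] spin 0.002 | tcp [ 0.5967 -0.3219  0.2134] q [ 0.56  0.49 -0.23  1.53  0.12  1.13 -1.26] t 14.7167
```

Request:
play_rows --targets "-1 0 -0.374 0.003 0.03; -1 0 -0.374 0.003 0.03; -1 0 -0.374 0.003 0.03; -1 0 -0.374 0.003 0.03; -1 0 -0.374 0.003 0.03; -1 0 -0.374 0.003 0.03; -1 0 -0.374 0.003 0.03; -1 0 -0.374 0.003 0.03"

```text
clock: 15.38
tcp_pos: [0.5942, 0.0133, 0.208]
orientation: [3.141, -0.044, -0.006]
contact_force: [0.4, 0.0, -0.5]
grip_width: 0.0855
gripper_force: 0.0
```

Request:
play_rows --targets "-1 0 -0.04 0 0; -1 0 -0.0405 0 0; -1 0 -0.0405 0 0; -1 0 -0.0405 0 0; -1 0 -0.0405 0 0"

```text
clock: 15.8
tcp_pos: [0.5965, 0.05, 0.2089]
orientation: [3.14, -0.048, -0.003]
contact_force: [0.8, -0.3, -0.5]
grip_width: 0.0854
gripper_force: 0.0
```

```bash
python3 -c "
from h import *
go(.596,.0525,.07,-.03)
u=r.grab_frame('scene')[:,:,::-1]
cv2.imwrite('pics/g5.png',cv2.resize(u[60:300,130:450],(800,600)))
x,y,z=r.get_obs()['tcp_pos']
print(((proj('scene',[[x,y+.0425,z+.013],[x,y-.0425,z+.013],[x,y,.105]])-[130,60])*2.5).round(1))"
```

```text
shift [-0.0003 -0.0027  0.1389] spin -0.001 | tcp [0.5965 0.05   0.2089] q [ 0.08  0.38 -0.35  1.73  0.15  1.06 -1.92] t 15.8
[[583.8 252.1]
 [479.9 320.8]
 [509.8 377. ]]
```

View pics/g5.png

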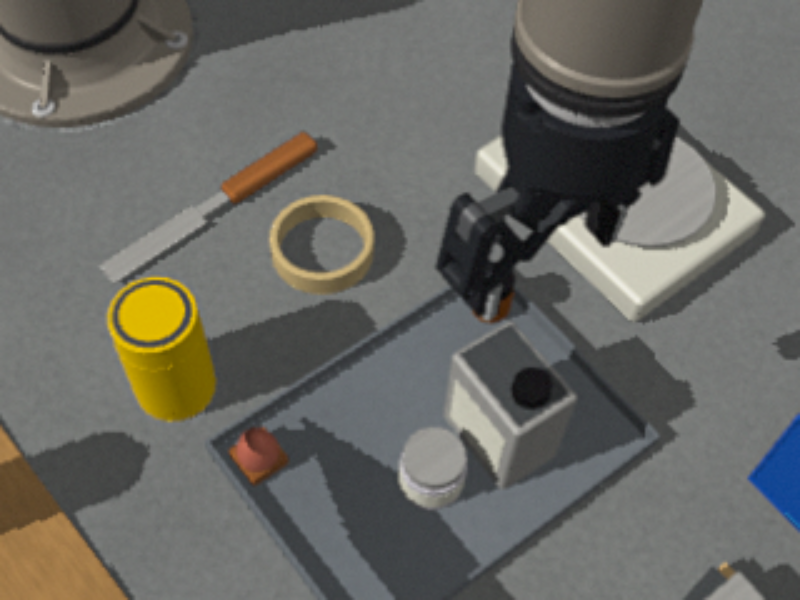

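The thinner's top face is centred near (513,376), and the projected TCP is at (510,377), so the gripper is aligned. The hardener is untouched at (433,465).

Request:
play_rows --targets "-1 0 -0.002 0.03 0; -1 0 -0.002 0.06 0; -1 0 -0.002 0.09 0; -1 0 -0.002 0.115 0; -1 0 -0.002 0.13 0; -1 0 -0.002 0.137 0; -1 0 -0.002 0.137 0; -1 0 -0.002 0.137 0"

```text
clock: 16.52
tcp_pos: [0.5975, 0.0532, 0.0736]
orientation: [3.141, -0.046, 0.001]
contact_force: [-0.4, 0.6, 0.4]
grip_width: 0.0855
gripper_force: 0.0
```

Request:
play_rows --targets "0 0 0 0 0; 1 0 0 0 0; 1 0 0 0 0; 1 0 0 0 0; 1 0 0 0 0; 1 0 0 0 0; 1 0 0 0 0; 1 0 0 0 0" --squeeze 40

```text
clock: 17.18
tcp_pos: [0.5981, 0.0539, 0.0749]
orientation: [3.141, -0.045, 0.004]
contact_force: [-1.0, -2.0, 5.4]
grip_width: 0.0547
gripper_force: 41.8
```

Request:
play_rows --targets "1 0 0 -0.01 0; 1 0 0 -0.03 0; 1 0 0 -0.06 0; 1 0 0 -0.09 0; 1 0 0 -0.12 0; 1 0 0 -0.14 0; 1 0 0 -0.145 0; 1 0 0 -0.145 0"

```text
clock: 17.85
tcp_pos: [0.5977, 0.0543, 0.22]
orientation: [-3.141, 0.044, -0.005]
contact_force: [-0.5, 0.3, -4.7]
grip_width: 0.0545
gripper_force: 43.9
```

```bash
python3 -c "
from h import *
go(.497,-.328,.215,.0)"
```

```text
shift [-0.0899  0.385   0.0046] spin -0.028 | tcp [0.5977 0.0543 0.22  ] q [ 0.08  0.37 -0.36  1.71  0.14  1.08 -1.92] t 17.85
```

Request:
play_rows --targets "1 -0.006 0.025 0 0; 1 -0.014 0.06 0 0; 1 -0.022 0.095 0 0; 1 -0.03 0.13 0 0; 1 -0.038 0.165 0 0; 1 -0.047 0.2 0 0; 1 -0.055 0.235 0 0; 1 -0.063 0.27 0 0"

```text
clock: 18.52
tcp_pos: [0.5241, -0.2152, 0.2159]
orientation: [-3.14, 0.044, 0.006]
contact_force: [-0.2, -0.5, -3.8]
grip_width: 0.0544
gripper_force: 44.0
```

Request:
play_rows --targets "1 -0.008 0.035 0 0; 1 -0.016 0.07 0 0; 1 -0.024 0.1 0 0; 1 -0.027 0.115 0 0; 1 -0.027 0.115 0 0; 1 -0.027 0.115 0 0"

```text
clock: 19.02
tcp_pos: [0.4944, -0.3286, 0.2158]
orientation: [-3.139, 0.048, 0.006]
contact_force: [-0.0, 0.8, -4.3]
grip_width: 0.0547
gripper_force: 44.1
```

```bash
python3 -c "
from h import *
go(.497,-.328,.0755,-.028)"
```

```text
shift [ 0.0031 -0.0005  0.1403] spin -0.003 | tcp [ 0.4944 -0.3286  0.2158] q [ 0.63  0.35 -0.19  1.74  0.08  1.07 -1.19] t 19.0167
```

Request:
play_rows --targets "1 0.003 0 0.03 0; 1 0.003 0 0.065 0; 1 0.003 0 0.1 0; 1 0.003 0 0.125 0; 1 0.003 0 0.135 0; 1 0.003 0 0.139 0; 1 0.003 0 0.139 0; 1 0.003 0 0.139 0"

```text
clock: 19.68
tcp_pos: [0.5006, -0.3283, 0.0806]
orientation: [3.14, -0.043, 0.003]
contact_force: [0.7, -0.9, -4.4]
grip_width: 0.0545
gripper_force: 44.1
```

Request:
play_rows --targets "1 0 0 0.001 0; 1 0 0 0.001 0; 1 0 0 0.002 0; 1 0 0 0.002 0; 1 0 0 0.002 0"

```text
clock: 20.1
tcp_pos: [0.4993, -0.3285, 0.0776]
orientation: [3.141, -0.045, 0.001]
contact_force: [-0.3, 0.4, -3.6]
grip_width: 0.0545
gripper_force: 44.1
```

Request:
play_rows --targets "1 0 0 0.001 0; 1 0 0 0.001 0; 1 0 0 0.002 0; 1 0 0 0.003 0; 1 0 0 0.003 0; 1 0 0 0.003 0"

```text
clock: 20.6
tcp_pos: [0.4994, -0.3284, 0.0759]
orientation: [3.141, -0.045, 0.001]
contact_force: [-5.0, 2.6, 10.8]
grip_width: 0.0543
gripper_force: 45.6
```

Request:
play_rows --targets "-1 0 0 -0.001 0; -1 0 0 -0.001 0; -1 0 0 -0.001 0; -1 0 0 -0.001 0; -1 0 0 -0.001 0; -1 0 0 -0.001 0"

```text
clock: 21.1
tcp_pos: [0.4993, -0.3283, 0.0751]
orientation: [-3.141, 0.044, 0.0]
contact_force: [1.2, 0.9, -0.8]
grip_width: 0.0852
gripper_force: 0.0
```

Request:
play_rows --targets "-1 0 0 -0.02 0; -1 0 0 -0.05 0; -1 0 0 -0.09 0; -1 0 0 -0.13 0; -1 0 0 -0.14 0; -1 0 0 -0.14 0; -1 0 0 -0.14 0"

```text
clock: 21.68
tcp_pos: [0.4994, -0.3285, 0.2156]
orientation: [3.141, -0.044, 0.002]
contact_force: [0.1, 0.8, -1.0]
grip_width: 0.0855
gripper_force: 0.0
```

```bash
python3 -c "
from h import *
go(.594,-.0135,.16,-.03)
t=r.grab_frame('top')[:,:,::-1];u=r.grab_frame('scene')[:,:,::-1]
o=np.zeros((600,800,3),np.uint8)
a=t[140:255,205:360]; a=cv2.resize(a,(404,300)); o[:300,:404]=a
o[300:,:400]=cv2.resize(t[120:330,100:380],(400,300))
o[:300,404:]=cv2.resize(u[160:310,205:403],(396,300))
o[300:,400:]=cv2.resize(u[180:420,20:340],(400,300))
cv2.imwrite('pics/g6.png',o)"
```

```text
shift [ 0.0856 -0.3175  0.0555] spin 0.002 | tcp [ 0.4994 -0.3285  0.2156] q [ 0.63  0.35 -0.2   1.73  0.08  1.06 -1.19] t 21.6833
```

View pics/g6.png

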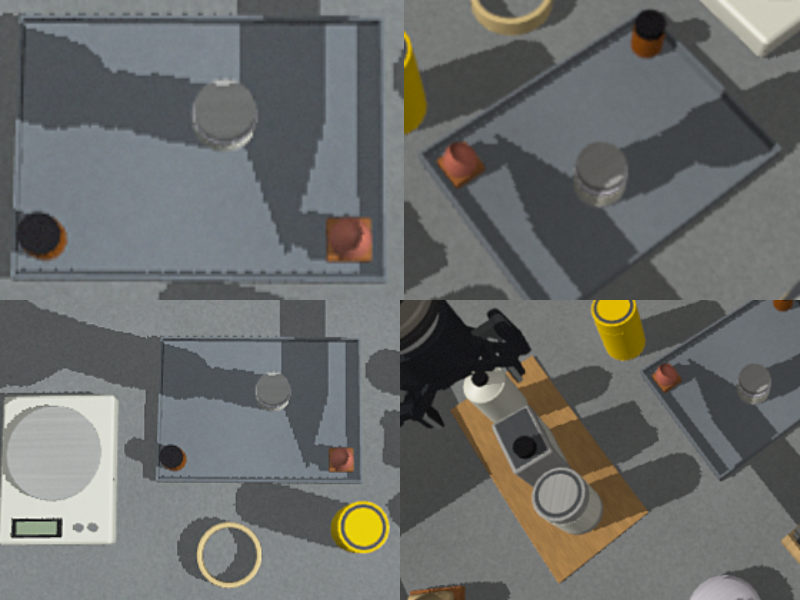

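All three stand on the sheet in the lower-right panel: bottle (483,385), thinner (520,440), ink (562,500). The hardener (top-left panel, (224,112)), jar and pad are undisturbed.

Request:
play_rows --targets "-1 0.0856 -0.3175 0 0; -1 0.0856 -0.3175 0 0; -1 0.0856 -0.3175 0 0; -1 0.0856 -0.3175 0 0; -1 0.0856 -0.3175 0 0; -1 0.0856 -0.3175 0 0; -1 0.0856 -0.3175 0 0; -1 0.0856 -0.3175 0 0"

```text
clock: 22.45
tcp_pos: [0.5931, -0.0105, 0.2134]
orientation: [-3.141, 0.042, 0.005]
contact_force: [1.1, -0.2, -0.4]
grip_width: 0.085
gripper_force: 0.0
```

Request:
play_rows --targets "-1 0 0 0 0; -1 0 0 0 0; -1 0 0 0 0"

```text
clock: 22.7
tcp_pos: [0.5928, -0.0141, 0.2135]
orientation: [3.141, -0.044, -0.005]
contact_force: [-0.0, -1.4, -0.4]
grip_width: 0.0853
gripper_force: 0.0
```

```bash
python3 -c "
from h import *
go(.594,-.0135,.011,-.03)"
```

```text
shift [ 0.0018 -0.0007  0.2025] spin 0.002 | tcp [ 0.5928 -0.0141  0.2135] q [ 0.17  0.36 -0.33  1.73  0.13  1.07 -1.8 ] t 22.7
```

Request:
play_rows --targets "-1 0.002 0 0.035 0; -1 0.002 0 0.07 0; -1 0.002 0 0.105 0; -1 0.002 0 0.14 0; -1 0.002 0 0.17 0; -1 0.002 0 0.19 0; -1 0.002 0 0.2 0; -1 0.002 0 0.201 0"

```text
clock: 23.37
tcp_pos: [0.5935, -0.0156, 0.0117]
orientation: [3.14, -0.048, -0.008]
contact_force: [-0.8, -0.6, -0.1]
grip_width: 0.085
gripper_force: 0.0
```

Request:
play_rows --targets "-1 0 0 0 0; -1 0 0 0 0; 0 0 0 0 0; 1 0 0 0 0; 1 0 0 0 0; 1 0 0 0 0; 1 0 0 0 0; 1 0 0 0 0" --squeeze 30

```text
clock: 24.03
tcp_pos: [0.5968, -0.0132, 0.0158]
orientation: [-3.141, 0.044, -0.004]
contact_force: [-1.7, 0.2, 8.0]
grip_width: 0.0459
gripper_force: 44.7
```

Request:
play_rows --targets "1 0 0 0 0; 1 0 0 0 0; 1 0 0 0 0"

```text
clock: 24.28
tcp_pos: [0.5968, -0.0132, 0.0158]
orientation: [-3.141, 0.044, -0.004]
contact_force: [-1.7, -0.8, 8.8]
grip_width: 0.0456
gripper_force: 44.7
```

Request:
play_rows --targets "-1 0 0 0 0; -1 0 0 0 0; -1 0 0 0 0; -1 0 0 0 0; -1 0 0 0.003 0; -1 0 0 0.005 0; -1 0 0 0.006 0; -1 0 0 0.006 0"

```text
clock: 24.95
tcp_pos: [0.5954, -0.0134, 0.0077]
orientation: [3.141, -0.044, -0.001]
contact_force: [0.2, -0.7, -0.5]
grip_width: 0.0857
gripper_force: 0.0
```

Request:
play_rows --targets "-1 0 0 0 0; 0 0 0 0 0; 1 0 0 0 0; 1 0 0 0 0; 1 0 0 0 0; 1 0 0 0 0; 1 0 0 0 0; 1 0 0 0 0"

```text
clock: 25.62
tcp_pos: [0.5959, -0.0134, 0.0086]
orientation: [3.141, -0.044, 0.0]
contact_force: [-1.6, 0.2, 5.1]
grip_width: 0.0486
gripper_force: 30.7
```

Request:
play_rows --targets "1 0 0 -0.01 0; 1 0 0 -0.03 0; 1 0 0 -0.06 0; 1 0 0 -0.09 0; 1 0 0 -0.12 0; 1 0 0 -0.135 0; 1 0 0 -0.14 0; 1 0 0 -0.14 0"

```text
clock: 26.28
tcp_pos: [0.5964, -0.0135, 0.1495]
orientation: [3.141, -0.045, 0.004]
contact_force: [0.1, -0.6, -2.7]
grip_width: 0.0484
gripper_force: 31.7
```

```bash
python3 -c "
from h import *
go(.5045,.2875,.15,-.03)"
```

```text
shift [-0.1004 -0.2983 -0.0007] spin 0.002 | tcp [ 0.5964 -0.0135  0.1495] q [ 0.17  0.43 -0.32  1.79  0.16  0.94 -1.82] t 26.2833
```

Request:
play_rows --targets "1 -0.009 -0.026 0 0; 1 -0.02 -0.06 0 0; 1 -0.032 -0.094 0 0; 1 -0.043 -0.128 0 0; 1 -0.055 -0.162 0 0; 1 -0.066 -0.196 0 0; 1 -0.078 -0.23 0 0; 1 -0.089 -0.264 0 0"

```text
clock: 26.95
tcp_pos: [0.5121, 0.2537, 0.1461]
orientation: [3.139, -0.044, -0.005]
contact_force: [0.1, 0.1, -1.0]
grip_width: 0.0481
gripper_force: 31.7
```

Request:
play_rows --targets "1 -0.008 -0.023 0 0; 1 -0.0115 -0.034 0 0; 1 -0.0115 -0.034 0 0; 1 -0.0115 -0.034 0 0; 1 -0.0115 -0.034 0 0"

```text
clock: 27.37
tcp_pos: [0.5043, 0.2846, 0.1472]
orientation: [3.139, -0.048, -0.002]
contact_force: [0.8, -0.8, -2.3]
grip_width: 0.0483
gripper_force: 31.7
```

```bash
python3 -c "
from h import *
go(.5045,.2875,.064,-.03)
u=r.grab_frame('scene')[:,:,::-1]
cv2.imwrite('pics/g7.png',cv2.resize(u[20:200,300:540],(800,600)))
x,y,z=r.get_obs()['tcp_pos']
print(((proj('scene',[[.504,y,.0560],[x,y,.195]])-[300,20])*3.333).round(1))"
```

```text
shift [ 0.0001 -0.0031  0.0832] spin -0.001 | tcp [0.5043 0.2846 0.1472] q [-0.3   0.42 -0.41  1.83  0.21  0.93 -2.4 ] t 27.3667
[[286.5 379.3]
 [342.3 222.9]]
```

View pics/g7.png

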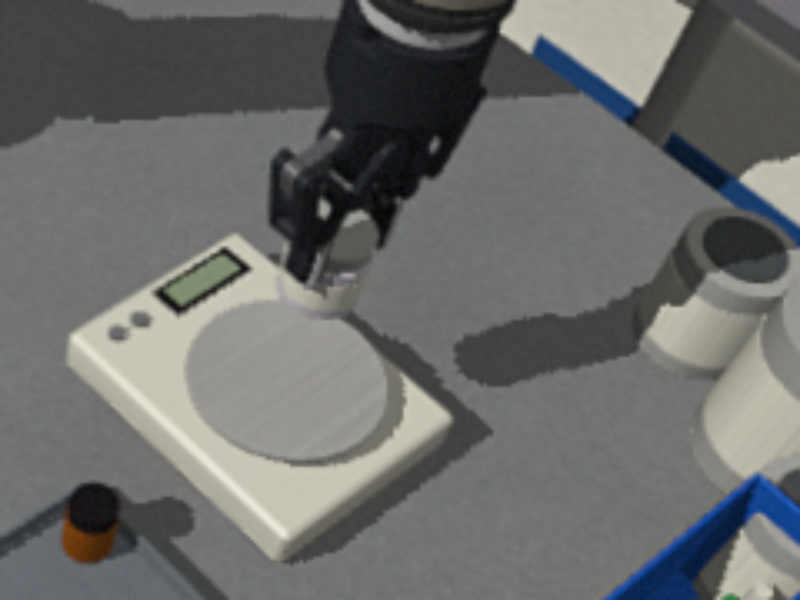

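The hardener is held above the pan. The pan's ellipse is centred at (289,381), and (0.504, 0.285, 0.056) projects to (287,379), so it is centred within about 2 mm.

Request:
play_rows --targets "1 0 -0.002 0.015 0; 1 0 -0.002 0.035 0; 1 0 -0.002 0.052 0; 1 0 -0.002 0.064 0; 1 0 -0.002 0.072 0; 1 0 -0.002 0.078 0; 1 0 -0.002 0.08 0; 1 0 -0.002 0.081 0"

```text
clock: 28.08
tcp_pos: [0.5041, 0.2892, 0.0673]
orientation: [-3.141, 0.045, -0.001]
contact_force: [0.9, -1.3, -2.6]
grip_width: 0.0482
gripper_force: 31.8
```

Request:
play_rows --targets "1 0 0 0.001 0; 1 0 0 0.001 0; 1 0 0 0.002 0; 1 0 0 0.002 0; 1 0 0 0.002 0"

```text
clock: 28.5
tcp_pos: [0.5039, 0.2894, 0.0655]
orientation: [-3.141, 0.044, -0.001]
contact_force: [-0.1, 0.3, -2.4]
grip_width: 0.0481
gripper_force: 31.8
```

Request:
play_rows --targets "1 0 0.002 0.001 0; 1 0 0.002 0.002 0; 1 0 0.002 0.003 0; 1 0 0.002 0.003 0; 1 0 0.002 0.003 0"

```text
clock: 28.92
tcp_pos: [0.5037, 0.2873, 0.0621]
orientation: [3.141, -0.044, -0.0]
contact_force: [0.2, -0.7, -1.8]
grip_width: 0.0481
gripper_force: 31.8
```

Request:
play_rows --targets "1 0 0 0.001 0; 1 0 0 0.001 0; 1 0 0 0.002 0; 1 0 0 0.002 0; 1 0 0 0.002 0"

```text
clock: 29.33
tcp_pos: [0.5039, 0.2875, 0.0616]
orientation: [3.141, -0.044, 0.001]
contact_force: [-4.8, -2.3, 10.3]
grip_width: 0.0482
gripper_force: 32.9
```

Contact; release and lift.

Request:
play_rows --targets "-1 0 0 -0.001 0; -1 0 0 -0.001 0; -1 0 0 -0.001 0; -1 0 0 -0.001 0; -1 0 0 -0.001 0; -1 0 0 -0.001 0; -1 0 0 -0.001 0"

```text
clock: 29.92
tcp_pos: [0.5037, 0.2873, 0.0611]
orientation: [3.141, -0.044, -0.0]
contact_force: [-0.1, -0.6, -0.1]
grip_width: 0.0855
gripper_force: 0.0
```

Request:
play_rows --targets "-1 0 0 -0.01 0; -1 0 0 -0.03 0; -1 0 0 -0.06 0; -1 0 0 -0.1 0; -1 0 0 -0.14 0; -1 0 0 -0.155 0; -1 0 0 -0.155 0; -1 0 0 -0.155 0"

```text
clock: 30.58
tcp_pos: [0.5042, 0.2876, 0.2178]
orientation: [-3.14, 0.044, -0.004]
contact_force: [-0.2, -0.6, -0.7]
grip_width: 0.0852
gripper_force: 0.0
```

```bash
python3 -c "
from h import *
go(.4994,-.3284,.215,-.028)"
```

```text
shift [0.0127 0.6159 0.002 ] spin -0.0 | tcp [0.5042 0.2876 0.2178] q [-0.29  0.35 -0.43  1.76  0.16  1.07 -2.37] t 30.5833
```

Request:
play_rows --targets "-1 0.013 0.616 0 0; -1 0.013 0.616 0 0; -1 0.013 0.616 0 0; -1 0.013 0.616 0 0; -1 0.013 0.616 0 0; -1 0.013 0.616 0 0; -1 0.013 0.616 0 0; -1 0.013 0.616 0 0"

```text
clock: 31.25
tcp_pos: [0.4996, -0.0481, 0.2148]
orientation: [3.141, -0.044, -0.005]
contact_force: [0.7, -0.5, 0.4]
grip_width: 0.0855
gripper_force: 0.0
```

```bash
python3 -c "
from h import *
go(.4994,-.3284,.215,-.028)"
```

```text
shift [ 7.700e-03  2.802e-01 -2.000e-04] spin -0.0 | tcp [ 0.4996 -0.0481  0.2148] q [ 0.21  0.21 -0.27  1.94  0.07  1.01 -1.69] t 31.25
```

Request:
play_rows --targets "-1 0.008 0.28 0 0; -1 0.008 0.28 0 0; -1 0.008 0.28 0 0; -1 0.008 0.28 0 0; -1 0.008 0.28 0 0; -1 0.008 0.28 0 0; -1 0.008 0.28 0 0; -1 0.008 0.28 0 0"

```text
clock: 31.92
tcp_pos: [0.498, -0.334, 0.2141]
orientation: [3.139, -0.06, -0.006]
contact_force: [0.3, -1.2, -0.3]
grip_width: 0.0854
gripper_force: 0.0
```

Request:
play_rows --targets "-1 0 0 0 0; -1 0 0 0 0; -1 0 0 0 0; -1 0 0 0 0"

```text
clock: 32.25
tcp_pos: [0.5017, -0.3242, 0.2159]
orientation: [-3.14, 0.04, 0.001]
contact_force: [0.5, 0.3, -0.1]
grip_width: 0.0856
gripper_force: 0.0
```

```bash
python3 -c "
from h import *
go(.4994,-.3284,.0755,-.028)
t=r.grab_frame('top')[:,:,::-1];u=r.grab_frame('scene')[:,:,::-1]
o=np.zeros((600,800,3),np.uint8)
o[:300,:400]=cv2.resize(u[70:190,310:470],(400,300))
o[300:,:400]=cv2.resize(t[165:300,80:260],(400,300))
o[:300,400:]=cv2.resize(u[160:310,205:405],(400,300))
o[300:,400:]=cv2.resize(u[180:420,20:340],(400,300))
cv2.imwrite('pics/g8.png',o)"
```

```text
shift [-0.0021  0.0044  0.1404] spin 0.002 | tcp [ 0.5017 -0.3242  0.2159] q [ 0.56  0.35 -0.11  1.74  0.04  1.06 -1.17] t 32.25
```

View pics/g8.png

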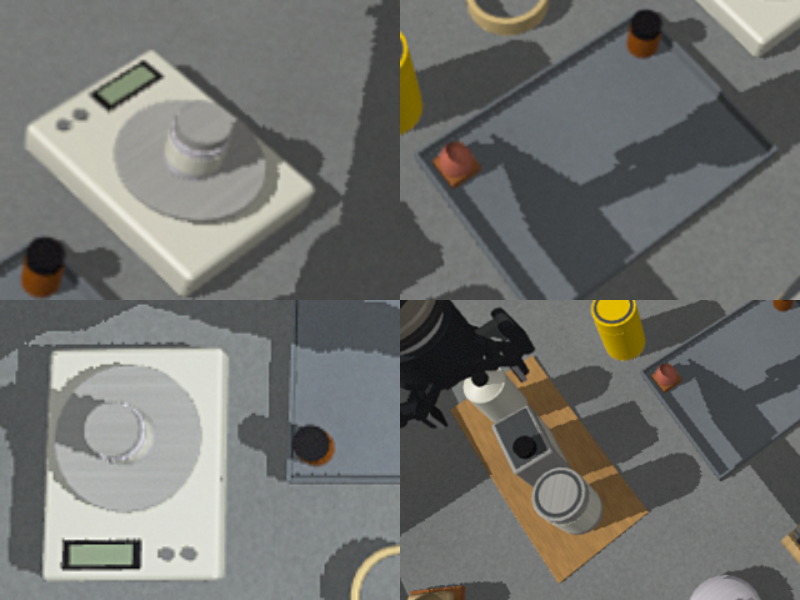

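The hardener stands upright on the pan: its lid is at (115,431) in the lower-left panel, with the pan centre at (127,437). The other three still stand on the sheet.

```bash
python3 -c "
from h import *
print(onplane('top',[[131.75,223.95]],.104),onplane('top',[[137.15,226.65]],.056))
f=lambda a,b:[310+a*.4,70+b*.4]
print(onplane('scene',[f(204,128)],.104),onplane('scene',[f(195,160)],.056))"
```

```text
[[0.49716969 0.28409526 0.104     ]] [[0.49811975 0.28810569 0.056     ]]
[[0.50878041 0.28096907 0.104     ]] [[0.50700576 0.28775911 0.056     ]]
```

Request:
play_rows --targets "-1 -0.002 0.004 0.03 0; -1 -0.002 0.004 0.06 0; -1 -0.002 0.004 0.09 0; -1 -0.002 0.004 0.115 0; -1 -0.002 0.004 0.13 0; -1 -0.002 0.004 0.14 0; -1 -0.002 0.004 0.14 0; -1 -0.002 0.004 0.14 0"

```text
clock: 33.02
tcp_pos: [0.4997, -0.3299, 0.0766]
orientation: [-3.141, 0.044, -0.0]
contact_force: [-0.2, -0.1, 1.4]
grip_width: 0.085
gripper_force: 0.0
```

The hardener is about 4–7 mm from the pan centre, inside the 15 mm tolerance. Now the thinner goes back.

Request:
play_rows --targets "-1 0 -0.001 0.001 0; 0 0 -0.001 0.001 0; 1 0 -0.001 0.001 0; 1 0 -0.001 0.001 0; 1 0 -0.001 0.001 0; 1 0 -0.001 0.001 0; 1 0 -0.001 0.001 0; 1 0 -0.001 0.001 0" --squeeze 40

```text
clock: 33.68
tcp_pos: [0.5, -0.3291, 0.0765]
orientation: [3.141, -0.044, 0.002]
contact_force: [-0.9, 0.9, 5.8]
grip_width: 0.0545
gripper_force: 41.6
```

Request:
play_rows --targets "1 0 0 -0.01 0; 1 0 0 -0.03 0; 1 0 0 -0.06 0; 1 0 0 -0.09 0; 1 0 0 -0.12 0; 1 0 0 -0.14 0; 1 0 0 -0.145 0; 1 0 0 -0.145 0"

```text
clock: 34.35
tcp_pos: [0.4999, -0.3295, 0.2219]
orientation: [3.14, -0.045, 0.004]
contact_force: [0.5, -0.3, -5.3]
grip_width: 0.0547
gripper_force: 44.0
```

```bash
python3 -c "
from h import *
go(.5978,.0535,.22,-.028)"
```

```text
shift [ 0.087  -0.3856  0.0015] spin -0.0 | tcp [ 0.4999 -0.3295  0.2219] q [ 0.56  0.34 -0.11  1.73  0.04  1.07 -1.16] t 34.35
```

Request:
play_rows --targets "1 0.006 -0.025 0 0; 1 0.014 -0.06 0 0; 1 0.022 -0.095 0 0; 1 0.03 -0.13 0 0; 1 0.037 -0.165 0 0; 1 0.045 -0.2 0 0; 1 0.053 -0.235 0 0; 1 0.061 -0.27 0 0"

```text
clock: 35.02
tcp_pos: [0.5664, -0.0593, 0.2178]
orientation: [-3.141, 0.044, 0.006]
contact_force: [0.4, 0.2, -3.8]
grip_width: 0.0544
gripper_force: 44.1
```

Request:
play_rows --targets "1 0.008 -0.035 0 0; 1 0.016 -0.07 0 0; 1 0.022 -0.1 0 0; 1 0.026 -0.1156 0 0; 1 0.026 -0.1156 0 0; 1 0.026 -0.1156 0 0; 1 0.026 -0.1156 0 0"

```text
clock: 35.6
tcp_pos: [0.596, 0.0525, 0.2183]
orientation: [3.14, -0.046, -0.005]
contact_force: [0.1, -0.2, -4.2]
grip_width: 0.0541
gripper_force: 44.1
```

```bash
python3 -c "
from h import *
go(.598,.0535,.075,-.028)"
```

```text
shift [ 0.0024 -0.0013  0.1433] spin -0.001 | tcp [0.596  0.0525 0.2183] q [ 0.02  0.36 -0.27  1.72  0.11  1.08 -1.89] t 35.6
```

Request:
play_rows --targets "1 0.002 -0.001 0.03 0; 1 0.002 -0.001 0.065 0; 1 0.002 -0.001 0.1 0; 1 0.002 -0.001 0.125 0; 1 0.002 -0.001 0.135 0; 1 0.002 -0.001 0.14 0; 1 0.002 -0.001 0.141 0; 1 0.002 -0.001 0.141 0"

```text
clock: 36.27
tcp_pos: [0.6003, 0.0545, 0.0805]
orientation: [-3.141, 0.046, -0.003]
contact_force: [0.1, -0.5, -2.3]
grip_width: 0.0546
gripper_force: 44.2
```

Request:
play_rows --targets "1 0 0 0.001 0; 1 0 0 0.001 0; 1 0 0 0.002 0; 1 0 0 0.002 0; 1 0 0 0.002 0"

```text
clock: 36.68
tcp_pos: [0.5994, 0.0549, 0.0776]
orientation: [-3.141, 0.044, -0.001]
contact_force: [-0.6, -0.6, -4.1]
grip_width: 0.0547
gripper_force: 44.2
```

Request:
play_rows --targets "1 -0.001 0.001 0.001 0; 1 -0.001 0.001 0.002 0; 1 -0.001 0.001 0.003 0; 1 -0.001 0.001 0.003 0; 1 -0.001 0.001 0.003 0"

```text
clock: 37.1
tcp_pos: [0.5985, 0.0539, 0.0755]
orientation: [3.141, -0.044, 0.001]
contact_force: [-4.6, -0.4, 6.8]
grip_width: 0.054
gripper_force: 45.3
```

Request:
play_rows --targets "-1 0 0 0 0; -1 0 0 0 0; -1 0 0 0 0; -1 0 0 0 0; -1 0 0 0 0; -1 0 0 0 0"

```text
clock: 37.6
tcp_pos: [0.5982, 0.0539, 0.0742]
orientation: [-3.141, 0.044, 0.0]
contact_force: [-0.3, -0.2, 1.1]
grip_width: 0.0852
gripper_force: 0.0
```

Request:
play_rows --targets "-1 0 0 -0.02 0; -1 0 0 -0.05 0; -1 0 0 -0.09 0; -1 0 0 -0.13 0; -1 0 0 -0.14 0; -1 0 0 -0.14 0; -1 0 0 -0.14 0"

```text
clock: 38.18
tcp_pos: [0.5984, 0.0538, 0.2147]
orientation: [-3.141, 0.045, -0.002]
contact_force: [-0.1, -0.6, -1.0]
grip_width: 0.0856
gripper_force: 0.0
```

```bash
python3 -c "
from h import *
go(.597,-.322,.215,0)"
```

```text
shift [ 9.200e-03  3.757e-01 -3.000e-04] spin -0.028 | tcp [0.5984 0.0538 0.2147] q [ 0.02  0.37 -0.28  1.72  0.11  1.07 -1.89] t 38.1833
```

Request:
play_rows --targets "-1 0.009 0.376 0 -0.028; -1 0.009 0.376 0 -0.028; -1 0.009 0.376 0 -0.028; -1 0.009 0.376 0 -0.028; -1 0.009 0.376 0 -0.028; -1 0.009 0.376 0 -0.028; -1 0.009 0.376 0 -0.028; -1 0.009 0.376 0 -0.028"

```text
clock: 38.85
tcp_pos: [0.5953, -0.2811, 0.2118]
orientation: [-3.14, 0.0, 0.005]
contact_force: [0.4, 0.8, 0.2]
grip_width: 0.085
gripper_force: 0.0
```

Request:
play_rows --targets "-1 0.001 0.042 0 0; -1 0.001 0.042 0 0; -1 0.001 0.042 0 0; -1 0.001 0.042 0 0; -1 0.001 0.042 0 0"

```text
clock: 39.27
tcp_pos: [0.5978, -0.3191, 0.2129]
orientation: [-3.14, -0.004, 0.003]
contact_force: [-1.0, 0.2, 0.2]
grip_width: 0.0855
gripper_force: 0.0
```

```bash
python3 -c "
from h import *
go(.597,-.322,.0735,0)"
```

```text
shift [-0.0006  0.0032  0.1394] spin 0.002 | tcp [ 0.5978 -0.3191  0.2129] q [ 0.5   0.49 -0.15  1.53  0.08  1.13 -1.23] t 39.2667
```

Request:
play_rows --targets "-1 -0.001 0.002 0.03 0; -1 -0.001 0.002 0.06 0; -1 -0.001 0.002 0.09 0; -1 -0.001 0.002 0.115 0; -1 -0.001 0.002 0.13 0; -1 -0.001 0.002 0.14 0; -1 -0.001 0.002 0.14 0; -1 -0.001 0.002 0.14 0"

```text
clock: 39.93
tcp_pos: [0.5972, -0.3224, 0.0745]
orientation: [-3.141, -0.002, -0.0]
contact_force: [-0.3, 0.4, 0.4]
grip_width: 0.085
gripper_force: 0.0
```

Request:
play_rows --targets "-1 0 0 0 0; 0 0 0 0 0; 1 0 0 0 0; 1 0 0 0 0; 1 0 0 0 0; 1 0 0 0 0; 1 0 0 0 0; 1 0 0 0 0"

```text
clock: 40.6
tcp_pos: [0.598, -0.3234, 0.0761]
orientation: [3.141, 0.0, 0.004]
contact_force: [-0.0, 2.9, 6.1]
grip_width: 0.0644
gripper_force: 43.9
```

Request:
play_rows --targets "1 0 0 -0.01 0; 1 0 0 -0.03 0; 1 0 0 -0.06 0; 1 0 0 -0.09 0; 1 0 0 -0.12 0; 1 0 0 -0.14 0; 1 0 0 -0.145 0; 1 0 0 -0.145 0"

```text
clock: 41.27
tcp_pos: [0.5972, -0.3239, 0.2209]
orientation: [3.14, -0.001, 0.004]
contact_force: [0.8, -0.5, -4.1]
grip_width: 0.0643
gripper_force: 46.3
```

```bash
python3 -c "
from h import *
go(.5935,-.0815,.215,0)"
```

```text
shift [-0.0038 -0.2424  0.0055] spin -0.001 | tcp [ 0.5972 -0.3239  0.2209] q [ 0.51  0.48 -0.15  1.53  0.08  1.14 -1.23] t 41.2667
```

Request:
play_rows --targets "1 -0.0005 -0.025 0 0; 1 -0.001 -0.06 0 0; 1 -0.0015 -0.095 0 0; 1 -0.002 -0.13 0 0; 1 -0.0025 -0.165 0 0; 1 -0.003 -0.2 0 0; 1 -0.0035 -0.23 0 0; 1 -0.004 -0.2424 0 0"

```text
clock: 41.93
tcp_pos: [0.5911, -0.0745, 0.2168]
orientation: [-3.138, -0.01, 0.007]
contact_force: [-0.0, 0.4, -6.2]
grip_width: 0.0641
gripper_force: 46.3
```

Request:
play_rows --targets "1 0 0 0 0; 1 0 0 0 0; 1 0 0 0 0; 1 0 0 0 0"

```text
clock: 42.27
tcp_pos: [0.5922, -0.0831, 0.2182]
orientation: [3.141, -0.005, -0.003]
contact_force: [0.7, -0.5, -4.3]
grip_width: 0.0642
gripper_force: 46.3
```

```bash
python3 -c "
from h import *
go(.5935,-.0815,.0745,0)"
```

```text
shift [ 0.0016 -0.0017  0.1437] spin -0.003 | tcp [ 0.5922 -0.0831  0.2182] q [ 0.21  0.36 -0.23  1.72  0.09  1.07 -1.62] t 42.2667
```

Request:
play_rows --targets "1 0.001 -0.001 0.03 0; 1 0.001 -0.001 0.065 0; 1 0.001 -0.001 0.1 0; 1 0.001 -0.001 0.125 0; 1 0.001 -0.001 0.135 0; 1 0.001 -0.001 0.14 0; 1 0.001 -0.001 0.142 0; 1 0.001 -0.001 0.142 0"

```text
clock: 42.93
tcp_pos: [0.5949, -0.0805, 0.0783]
orientation: [3.141, -0.001, 0.003]
contact_force: [0.1, 0.3, -3.6]
grip_width: 0.0645
gripper_force: 46.2
```

Request:
play_rows --targets "1 0 0 0 0; 1 0 0 0.001 0; 1 0 0 0.002 0; 1 0 0 0.002 0; 1 0 0 0.002 0"

```text
clock: 43.35
tcp_pos: [0.5939, -0.08, 0.0756]
orientation: [3.142, -0.0, 0.001]
contact_force: [-0.8, 0.1, -4.9]
grip_width: 0.0641
gripper_force: 46.2
```

Request:
play_rows --targets "1 0 0.001 0.001 0; 1 0 0.001 0.001 0; 1 0 0.001 0.002 0; 1 0 0.001 0.002 0; 1 0 0.001 0.002 0"

```text
clock: 43.77
tcp_pos: [0.595, -0.0803, 0.0752]
orientation: [-3.141, -0.0, -0.004]
contact_force: [-3.3, 2.7, 10.3]
grip_width: 0.0643
gripper_force: 47.8
```

Request:
play_rows --targets "-1 0 0 0 0; -1 0 0 0 0; -1 0 0 0 0; -1 0 0 0 0; -1 0 0 0 0; -1 0 0 0 0"

```text
clock: 44.27
tcp_pos: [0.5938, -0.0812, 0.0731]
orientation: [3.142, -0.001, -0.0]
contact_force: [-0.9, 0.2, 0.6]
grip_width: 0.0852
gripper_force: 0.0
```

Request:
play_rows --targets "-1 0 0 -0.02 0; -1 0 0 -0.05 0; -1 0 0 -0.09 0; -1 0 0 -0.13 0; -1 0 0 -0.14 0; -1 0 0 -0.14 0; -1 0 0 -0.14 0"

```text
clock: 44.85
tcp_pos: [0.594, -0.0811, 0.2136]
orientation: [3.141, -0.001, 0.002]
contact_force: [-0.5, 0.2, -0.3]
grip_width: 0.0855
gripper_force: 0.0
```

```bash
python3 -c "
from h import *
go(.3967,-.3347,.215,0)"
```

```text
shift [-0.1972  0.2536 -0.0015] spin -0.0 | tcp [ 0.594  -0.0811  0.2136] q [ 0.21  0.36 -0.23  1.73  0.09  1.06 -1.62] t 44.85
```

Request:
play_rows --targets "-1 -0.1972 0.2536 0 0; -1 -0.1972 0.2536 0 0; -1 -0.1972 0.2536 0 0; -1 -0.1972 0.2536 0 0; -1 -0.1972 0.2536 0 0; -1 -0.1972 0.2536 0 0; -1 -0.1972 0.2536 0 0; -1 -0.1972 0.2536 0 0"

```text
clock: 45.52
tcp_pos: [0.3923, -0.3371, 0.2112]
orientation: [-3.141, 0.006, 0.006]
contact_force: [0.2, 0.6, -0.2]
grip_width: 0.0852
gripper_force: 0.0
```

Request:
play_rows --targets "-1 0 0 0 0; -1 0 0 0 0; -1 0 0 0 0; -1 0 0 0 0"

```text
clock: 45.85
tcp_pos: [0.3972, -0.333, 0.2123]
orientation: [-3.14, -0.004, 0.002]
contact_force: [0.8, 0.1, -0.1]
grip_width: 0.0855
gripper_force: 0.0
```

```bash
python3 -c "
from h import *
go(.3967,-.3347,.061,0)"
```

```text
shift [-0.0004  0.0019  0.1513] spin 0.002 | tcp [ 0.3972 -0.333   0.2123] q [ 0.66  0.22 -0.09  1.92  0.02  1.   -1.01] t 45.85
```

Request:
play_rows --targets "-1 0 0.001 0.03 0; -1 0 0.001 0.065 0; -1 0 0.001 0.1 0; -1 0 0.001 0.125 0; -1 0 0.001 0.14 0; -1 0 0.001 0.15 0; -1 0 0.001 0.151 0; -1 0 0.001 0.151 0"

```text
clock: 46.52
tcp_pos: [0.3972, -0.3349, 0.0621]
orientation: [-3.141, -0.002, 0.0]
contact_force: [0.4, -0.5, 0.1]
grip_width: 0.0855
gripper_force: 0.0
```

Request:
play_rows --targets "-1 0 0 0 0; 0 0 0 0 0; 1 0 0 0 0; 1 0 0 0 0; 1 0 0 0 0; 1 0 0 0 0; 1 0 0 0 0; 1 0 0 0 0" --squeeze 30

```text
clock: 47.18
tcp_pos: [0.3974, -0.3359, 0.0635]
orientation: [3.141, -0.0, 0.003]
contact_force: [-0.5, 1.3, 5.5]
grip_width: 0.0594
gripper_force: 31.3
```

Request:
play_rows --targets "1 0 0 -0.01 0; 1 0 0 -0.03 0; 1 0 0 -0.06 0; 1 0 0 -0.09 0; 1 0 0 -0.12 0; 1 0 0 -0.145 0; 1 0 0 -0.155 0; 1 0 0 -0.155 0"

```text
clock: 47.85
tcp_pos: [0.3977, -0.3366, 0.2201]
orientation: [3.138, -0.001, 0.007]
contact_force: [-0.3, -0.0, -1.8]
grip_width: 0.0585
gripper_force: 33.4
```

```bash
python3 -c "
from h import *
go(.52,-.0115,.215,0)"
```

```text
shift [ 0.1221 -0.3252  0.0046] spin -0.001 | tcp [ 0.3977 -0.3366  0.2201] q [ 0.66  0.22 -0.09  1.91  0.02  1.01 -1.01] t 47.85
```

Request:
play_rows --targets "1 0.01 -0.026 0 0; 1 0.023 -0.06 0 0; 1 0.036 -0.095 0 0; 1 0.049 -0.13 0 0; 1 0.062 -0.165 0 0; 1 0.075 -0.2 0 0; 1 0.088 -0.235 0 0; 1 0.101 -0.27 0 0"

```text
clock: 48.52
tcp_pos: [0.4966, -0.0639, 0.2153]
orientation: [-3.141, 0.001, 0.005]
contact_force: [-0.1, 0.5, -1.1]
grip_width: 0.0588
gripper_force: 33.4
```

Request:
play_rows --targets "1 0.012 -0.032 0 0; 1 0.02 -0.05 0 0; 1 0.0215 -0.055 0 0; 1 0.0215 -0.055 0 0; 1 0.0215 -0.055 0 0; 1 0.0215 -0.055 0 0"

```text
clock: 49.02
tcp_pos: [0.5181, -0.0126, 0.2163]
orientation: [3.141, -0.004, -0.003]
contact_force: [-0.7, 0.4, -1.5]
grip_width: 0.0591
gripper_force: 33.4
```

```bash
python3 -c "
from h import *
go(.5203,-.0115,.0625,0)"
```

```text
shift [ 0.0025 -0.0012  0.1538] spin -0.003 | tcp [ 0.5181 -0.0126  0.2163] q [ 0.18  0.24 -0.33  1.9   0.09  1.02 -1.75] t 49.0167
```

Request:
play_rows --targets "1 0.002 -0.001 0.03 0; 1 0.002 -0.001 0.065 0; 1 0.002 -0.001 0.1 0; 1 0.002 -0.001 0.13 0; 1 0.002 -0.001 0.145 0; 1 0.002 -0.001 0.15 0; 1 0.002 -0.001 0.152 0; 1 0.002 -0.001 0.152 0"

```text
clock: 49.68
tcp_pos: [0.5215, -0.0105, 0.0657]
orientation: [3.141, -0.003, 0.001]
contact_force: [-0.1, -0.8, -1.7]
grip_width: 0.0585
gripper_force: 33.4
```

Request:
play_rows --targets "1 0 0 0 0; 1 0 0 0.001 0; 1 0 0 0.002 0; 1 0 0 0.002 0; 1 0 0 0.002 0"

```text
clock: 50.1
tcp_pos: [0.5213, -0.0096, 0.0636]
orientation: [3.142, -0.0, 0.001]
contact_force: [-0.3, -0.8, -1.5]
grip_width: 0.0589
gripper_force: 33.4
```

Request:
play_rows --targets "1 -0.001 0.001 0.001 0; 1 -0.001 0.001 0.001 0; 1 -0.001 0.001 0.002 0; 1 -0.001 0.001 0.002 0; 1 -0.001 0.001 0.002 0"

```text
clock: 50.52
tcp_pos: [0.5211, -0.0103, 0.0625]
orientation: [3.142, 0.0, 0.003]
contact_force: [-1.8, 0.7, 9.7]
grip_width: 0.0589
gripper_force: 34.4
```

Request:
play_rows --targets "-1 0 0 0 0; -1 0 0 0 0; -1 0 0 0 0; -1 0 0 0 0; -1 0 0 0 0; -1 0 0 0 0"

```text
clock: 51.02
tcp_pos: [0.52, -0.0107, 0.0611]
orientation: [3.142, -0.0, -0.0]
contact_force: [-0.1, 0.5, -0.1]
grip_width: 0.0855
gripper_force: 0.0
```

Request:
play_rows --targets "-1 0 0 -0.02 0; -1 0 0 -0.05 0; -1 0 0 -0.09 0; -1 0 0 -0.13 0; -1 0 0 -0.17 0; -1 0 0 -0.19 0; -1 0 0 -0.19 0; -1 0 0 -0.19 0"

```text
clock: 51.68
tcp_pos: [0.5208, -0.0107, 0.2524]
orientation: [3.141, -0.001, 0.005]
contact_force: [-0.2, 0.4, -0.1]
grip_width: 0.0855
gripper_force: 0.0
```

Request:
play_rows --targets "-1 -0.05 0.25 0 0; -1 -0.05 0.25 0 0; -1 -0.05 0.25 0 0; -1 -0.05 0.25 0 0; -1 -0.05 0.25 0 0; -1 -0.05 0.25 0 0; -1 -0.05 0.25 0 0; -1 -0.05 0.25 0 0"

```text
clock: 52.35
tcp_pos: [0.4676, -0.2638, 0.2492]
orientation: [-3.141, 0.011, 0.006]
contact_force: [1.1, 1.1, -0.2]
grip_width: 0.0851
gripper_force: 0.0
```

Request:
play_rows --targets "-1 0 0 0 0; -1 0 0 0 0; -1 0 0 0 0; -1 0 0 0 0"

```text
clock: 52.68
tcp_pos: [0.4706, -0.259, 0.251]
orientation: [-3.141, -0.004, 0.0]
contact_force: [-0.3, -0.1, 0.5]
grip_width: 0.0855
gripper_force: 0.0
```

```bash
python3 -c "
from h import *
t=r.grab_frame('top')[:,:,::-1];u=r.grab_frame('scene')[:,:,::-1]
o=np.zeros((600,800,3),np.uint8);t0=cv2.imread('t0.png');u0=cv2.imread('s0.png')
for i,(T,U) in enumerate([(t0,u0),(t,u)]):
    o[300*i:300*i+300,:400]=cv2.resize(T[140:260,205:365],(400,300))
    o[300*i:300*i+300,400:]=cv2.resize(U[100:325,205:505],(400,300))
cv2.imwrite('pics/g9.png',o)"
```

```text
(no output)
```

View pics/g9.png

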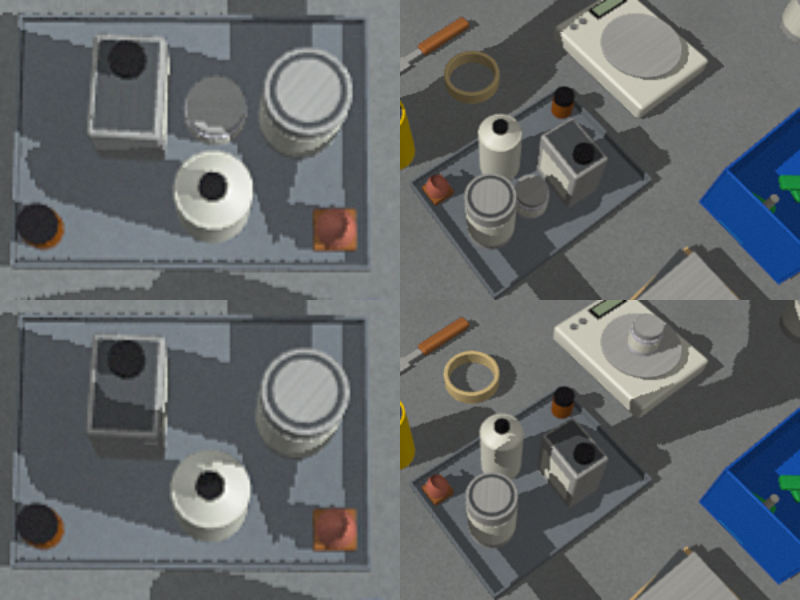

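The before and after views match. The ink lid, bottle cap and thinner all sit within about 1 px (about 2 mm) of their starting positions, and the hardener is on the pan with nothing touching the robot.

```bash
python3 -c "
from bench import r
print(r.hand_in())"
```

```text
the job is handed in; nothing more can be done
None
```

The job is handed in, with no verdict returned: the hardener stands on the pan about 4–7 mm off centre, and the ink tin, thinner can and bottle are back in the tray within about 2 mm of where they stood, by camera comparison.

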